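# Match the plain shoes to their hoof patterns

## Task

Lay each of the three plain open horseshoes flat on the plywood hoof pattern of its own size (small, medium, large), toe to the pattern's toe and lined up with the drawn outline. Leave the closed bar shoe, the wedge, the mallet and the clinchers where they are.

Things in the scene. Friction and masses are not known exactly. Their poses are not given: they have to be found in the camera images.
- small_toe (a point): Small plain horseshoe, dark steel U open at the heels, lying flat: 74 mm wide, 78 long, 10 thick, web 15 mm wide, about 110 g. Point: middle of the toe's web, 5 mm above the underside, where to grip (one finger inside the U, one before the toe). +x: from toe along the centre line to the heels; z up. Toe's front edge 7.5 mm to -x, shoe's middle 31.5 and heel ends 70.5 mm to +x.
- medium_toe (a point): Medium plain horseshoe, dark steel U open at the heels, lying flat: 92 mm wide, 96 long, 10 thick, web 16 mm wide, about 160 g. Point: middle of the toe's web, 5 mm above the underside, where to grip (one finger inside the U, one before the toe). +x: from toe along the centre line to the heels; z up. Toe's front edge 8 mm to -x, shoe's middle 40 and heel ends 88 mm to +x.
- large_toe (a point): Large plain horseshoe, dark steel U open at the heels, lying flat: 110 mm wide, 114 long, 10 thick, web 17 mm wide, about 220 g. Point: middle of the toe's web, 5 mm above the underside, where to grip (one finger inside the U, one before the toe). +x: from toe along the centre line to the heels; z up. Toe's front edge 8.5 mm to -x, shoe's middle 48.5 and heel ends 105.5 mm to +x.
- pattern_small (a point): Small hoof pattern: fixed plywood board 124 (x) x 120 mm, 8 thick (all boards alike), with a black hoof outline 77 mm wide, 78 long; its round end is the toe, the V opens to the heels. Point: middle of the outline, on the top face. +x: from the outline's toe to its heels; z up. For a shoe rightly laid, point small_toe is 31.5 mm to -x of here and 5 mm above.
- pattern_medium (a point): Medium hoof pattern: fixed plywood board 124 (x) x 120 mm, 8 thick (all boards alike), with a black hoof outline 95 mm wide, 96 long; its round end is the toe, the V opens to the heels. Point: middle of the outline, on the top face. +x: from the outline's toe to its heels; z up. For a shoe rightly laid, point medium_toe is 40 mm to -x of here and 5 mm above.
- pattern_large (a point): Large hoof pattern: fixed plywood board 124 (x) x 120 mm, 8 thick (all boards alike), with a black hoof outline 113 mm wide, 114 long; its round end is the toe, the V opens to the heels. Point: middle of the outline, on the top face. +x: from the outline's toe to its heels; z up. For a shoe rightly laid, point large_toe is 48.5 mm to -x of here and 5 mm above.
- bar_toe (a point): A bar shoe, not wanted: dark steel, 92 x 96 x 10 mm like the medium shoe, but closed by a bar across the heels. Stays where it is. The point is at the middle of its toe's web, 40 mm to -x of the middle of the shoe; +x points to the heels.
- wedge_mid (a point): Clear plastic heel wedge, 66 mm (x) x 50 mm, 16 mm high; stays where it is. The point is at its middle.
- mallet_head (a point): Stubby mallet lying at the left side: copper head 36 mm thick and 66 mm long, handle 140 mm to -x of the head; stays. The point is at the middle of the head.
- clincher_rivet (a point): Chrome clinchers lying at the right side, 175 mm long, 15 mm high, handles to -x; they stay. The point is at the rivet.
Mind the look-alikes: they are no part of the job. Leave any purple look-alike of the part that bears large_toe alone. Leave any blue or yellow look-alike of the part that bears small_toe alone.

How it is judged:
By the outcome, as a careful person would: the job done as asked, in the order asked, and still so for the second after the job is handed in, with the robot touching nothing.
It also fails if it takes over 80 s, if anything falls off the work surface, if the arm or the gripper's body presses on something with over 40 N, if the wrist force passes 120 N, or if a joint passes its speed limit or range.

## Robot

A 6-joint arm with a two-finger parallel gripper is mounted at the origin on the work surface. World frame = base frame: x ahead of the robot, y to its left, z up, the work surface at z = 0. Lengths are in m, angles in rad, forces in N, time in s.
With the tool pointing down it reaches from about 0.375 to 0.9 m from the base axis. Payload 3.1 kg.
Tool frame: the origin (TCP) lies on the centre line of the jaws, within the pads' length; the fingertips stand 19 mm ahead of it and the grasp point (between the pads) is the TCP; z points along the fingers, y is the direction in which the jaws open and shut (so a half turn about z gives the same grasp; the last joint's range is limited). The gripper opens to 85 mm and grips with 20 to 120 N. Pads are 22 mm wide; open, the fingers measure 114 mm over their backs; the gripper's body (76 mm by 85 mm) begins 54 mm behind the grasp point. The pads swing forward as they close: fully open they stand 13 mm farther back than shut.
Start: joints at [0.935, 0.527, 1.433, -0, 1.181, -0.178], TCP at [0.276, 0.561, 0.25] pointing down, gripper open.
Joint ranges: [-3.08, 3.08], [-0.75, 2.2], [0.22, 2.44], [-1.43, 4.57], [0, 2.65], [-2.85, 2.85]. Speed limits (rad/s): [2.79, 2.79, 3.14, 3.14, 3.14, 3.14].

## Interface

Orientations are given as a unit quaternion [x, y, z, w].
In Python, from station import manip, imaging, workorder gives the robot as it stands.
- The arm moves only by the shell command python3 -m creep 'ROWS' [FORCE]. ROWS is a JSON object of lists of equal length, an entry for each row: "claw": the finger opening in cm, from 0 to 8.54; "dp": the shift along the tool's x, y, z in cm, a list of three; "roll": the turn about the tool's z in rad. In form: {"claw": [claw, ...], "dp": [[dx, dy, dz], ...], "roll": [roll, ...]}. A call has 1 to 12 rows; each row is the pose to reach, as a shift and turn from the pose commanded when the call began, along the tool's axes at that moment; what a row does not reach only later rows make up. A row lasts 1/10 s, in which the tool goes at most 50 mm and 8.59 degrees, less where a joint would pass 70% of its speed; a pose out of reach is approached as far as the arm can. A call with a gripper value outside its range is refused whole. The fingers move at their own pace and stop on an object; FORCE is the grip in N (left out, the last holds). Time passes only in rows, so rows that repeat a pose let the fingers close. It gives the time, the measured TCP pose, the force and the opening at its end, in the units of the state.
- manip.sense(): the state, without advancing time (a new reading comes with each control period).
- imaging.snapshot(name): name is "scene" or "top"; returns a dict with "image" (400x640x3 uint8, red, green, blue), "z_map" (400x640 float32, m along the optical axis (not along the pixel's ray), 0 where there is no reading), "vfov" (degrees; the focal length in pixels is half the picture's height over the tangent of half this angle, whatever the lens; pixels are square), "cx", "cy" (the principal point, pixels), "R" (3x3) and "t" (3): a world point X has camera coordinates R X + t. Camera axes: x right, y down, z forward; pixel columns grow to the right and rows downward; lengths in m; the calibration is good to about 2 mm. A picture is of the moment at which its call begins.
- workorder.sign_off(): hands the job in, once; it reports no verdict.
The state is a dict: "t": time; "q": joint angles; "qd": joint speeds; "tau": joint torques, N m; "tcp_pos": TCP position; "tool_rot": TCP orientation; "force": force on the tool from outside, world axes, zero at the start; "ft_torque": the same for the moment, N m; "finger_gap": opening from 0.0 (shut) to 1.0 (fully open).
Only numpy, scipy, OpenCV 4.12 (cv2) and the standard library are available. Lean on these libraries where they do the work, as an engineer would, in place of code of your own. Each camera call takes 0.05 s, during which the arm holds its last target.

## Working session

There is one attempt and no reset: what is moved stays moved. The work goes in short steps, Python scripts to look and compute and a shell command to move; the robot and the scene stay as the last step left them, time stands still between calls to the robot, and variables do not carry over. Pictures are saved under pics/ and viewed, and the job is handed in when it is done.

```bash
ls; mkdir -p pics; python3 - <<'E'
from station import manip, imaging
import cv2,numpy as np
print(manip.sense())
for n in ("scene","top"):
    s=imaging.snapshot(n); cv2.imwrite(f"pics/{n}0.png",s["image"][:,:,::-1]); np.savez(f"{n}0.npz",**s)
    print(n,s["vfov"],s["cx"],s["cy"],s["R"],s["t"])
E
```

```text
pics
{'t': 0.0, 'q': array([ 9.35537023e-01,  5.28452528e-01,  1.43390833e+00, -6.82579739e-06,
        1.18139690e+00, -1.78518659e-01]), 'qd': array([ 0.00109982, -0.00207761,  0.00089017, -0.00057335, -0.00055005,
        0.00203478]), 'tau': array([ 6.36731602e-04, -4.42362285e+01, -1.78020251e+01, -1.81863193e-04,
        8.46940588e-03,  9.97527479e-06]), 'tcp_pos': array([0.27521769, 0.56038689, 0.24934004]), 'tool_rot': array([ 2.26389061e-01,  9.74036355e-01, -9.95420864e-04, -4.25527594e-04]), 'force': array([ 0.36430704,  0.71448099, -0.88730389]), 'ft_torque': array([-0.03829339,  0.02853465,  0.05976621]), 'finger_gap': 0.998834948651031}
scene 42.881417447115446 322.28628879795775 194.78771817672015 [[-0.70157466  0.71258389 -0.00414782]
 [ 0.60732123  0.59487315 -0.52658035]
 [-0.37276524 -0.37195449 -0.85011525]] [ 0.37932488 -0.30404528  1.92770949]
top 49.49812209038083 319.03185005248815 193.70401017475385 [[-2.67224387e-02 -9.99642792e-01  4.47266375e-04]
 [-9.91688256e-01  2.64534604e-02 -1.25915124e-01]
 [ 1.25858314e-01 -3.80830798e-03 -9.92040917e-01]] [0.00474526 0.57059762 1.27722456]
```

View pics/top0.png

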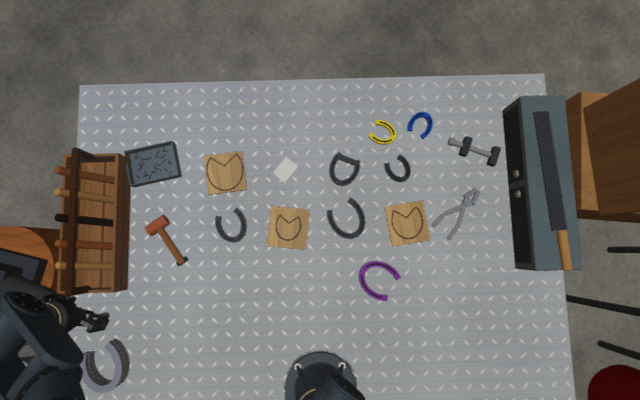

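View pics/scene0.png

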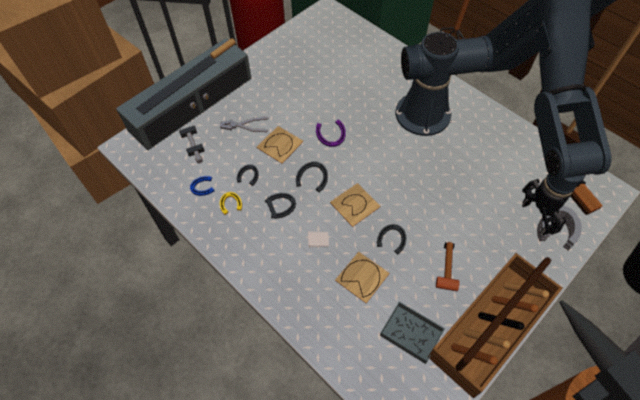

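Top view: dark open shoes at (231,225), (345,218) and (397,168); closed bar shoe at (344,168). Look-alikes are yellow (382,132), blue (420,125), purple (380,281) and a grey one at (105,365). Patterns are at (226,173), (288,228) and (408,222). Next I enlarge the crop and measure.

```bash
cat > h.py <<'E'
import numpy as np,cv2
def ray(s,uv,z):
    f=200/np.tan(np.radians(float(s["vfov"]))/2)
    uv=np.atleast_2d(np.asarray(uv,float))
    d=np.c_[(uv[:,0]-s["cx"])/f,(uv[:,1]-s["cy"])/f,np.ones(len(uv))]@s["R"]
    c=-s["R"].T@s["t"]
    return c+d*((z-c[2])/d[:,2])[:,None]
def proj(s,X):
    f=200/np.tan(np.radians(float(s["vfov"]))/2)
    p=np.atleast_2d(X)@s["R"].T+s["t"]
    return np.c_[p[:,0]/p[:,2]*f+s["cx"],p[:,1]/p[:,2]*f+s["cy"]]
E
python3 - <<'E'
from h import *
s=np.load("top0.npz"); im=s["image"]
c=im[105:305,190:450][:,:,::-1]; cv2.imwrite("pics/crop0.png",cv2.resize(c,None,fx=3,fy=3,interpolation=cv2.INTER_CUBIC)[:600])
hsv=cv2.cvtColor(im,cv2.COLOR_RGB2HSV)
m=(im.max(2)<95).astype(np.uint8)
n,l,st,ce=cv2.connectedComponentsWithStats(m)
for i in range(1,n):
    if st[i][4]>60: print(i,st[i],ce[i].round(1),im[l==i].mean(0).round())
# depth of table and items
print(im[225,250],im[181,345],im[206,345], im[365,105])
X=s["z_map"]
for p in [(231,240),(250,250),(345,235),(397,180),(288,245),(225,165),(408,212),(345,183)]:
    u,v=p; f=200/np.tan(np.radians(float(s["vfov"]))/2); z=X[v,u]
    print(p,(s["R"].T@(np.array([(u-s["cx"])/f*z,(v-s["cy"])/f*z,z])-s["t"])).round(4))
E
```

```text
5 [    0     0   144   156 11372] [55.6 53.6] [87. 85. 80.]
6 [183   0  22  40 420] [193.1  17.4] [91. 89. 83.]
16 [ 323    0  180   78 8515] [409.7  37.9] [87. 86. 79.]
20 [ 497    0   70   54 1023] [533.3  24.3] [92. 90. 82.]
24 [574   0  51  36 744] [599.6  17.1] [90. 88. 81.]
56 [485   6  22  25 195] [495.1  18.9] [92. 90. 83.]
90 [234  12  38  29 429] [250.4  25.6] [91. 89. 83.]
96 [136  15  19  30 175] [143.7  27.6] [92. 90. 84.]
179 [150  27  31  30 218] [163.9  42.7] [92. 91. 85.]
292 [584  42  28  22 308] [597.5  52.6] [90. 88. 81.]
359 [234  52  21  18 160] [244.3  60.5] [92. 90. 85.]
457 [595  68  16  25 133] [602.1  81.2] [92. 91. 83.]
491 [  502    77   138   194 16692] [570.9 164.6] [60. 52. 44.]
560 [454 136  18  21 176] [464.8 146.2] [51. 53. 55.]
569 [ 113  141   69  151 2558] [130.2 206.8] [61. 50. 42.]
576 [    0   147   115   253 15608] [ 50.5 302. ] [42. 37. 35.]
577 [476 146  25  21 189] [492.4 155.8] [52. 53. 55.]
583 [329 153  31  33 414] [343.5 169. ] [57. 59. 63.]
587 [384 155  27  27 275] [398.7 170.1] [51. 53. 56.]
640 [327 198  38  41 444] [348.2 221.4] [57. 59. 62.]
657 [216 208  31  34 365] [232.2 227.4] [61. 62. 66.]
670 [162 215  26  51  97] [174.4 243.9] [77. 57. 48.]
740 [606 246  34   9 241] [622.8 249.2] [37. 37. 35.]
774 [361 274  21  24  61] [368.3 287.8] [63. 41. 72.]
780 [566 294  74  27 629] [604.6 305.2] [37. 36. 34.]
791 [596 336  44  25 484] [619.3 348.2] [52. 51. 48.]
792 [110 339  20  48 351] [121.7 358.7] [65. 62. 63.]
797 [ 572  343   68   57 2274] [605.9 380.1] [63. 30. 27.]
807 [ 284  351   81   49 2884] [321.4 378.8] [47. 51. 55.]
[141 142 145] [45 48 52] [149 153 154] [139 142 143]
(231, 240) [0.4389 0.2616 0.0082]
(250, 250) [0.4071 0.2048 0.0024]
(345, 235) [ 0.4447 -0.0864  0.0105]
(397, 180) [ 0.61   -0.2531  0.0116]
(288, 245) [0.4191 0.0881 0.0087]
(225, 165) [0.6717 0.2797 0.01  ]
(408, 212) [ 0.5099 -0.2822  0.0103]
(345, 183) [ 0.6044 -0.0916  0.0147]
```

View pics/crop0.png

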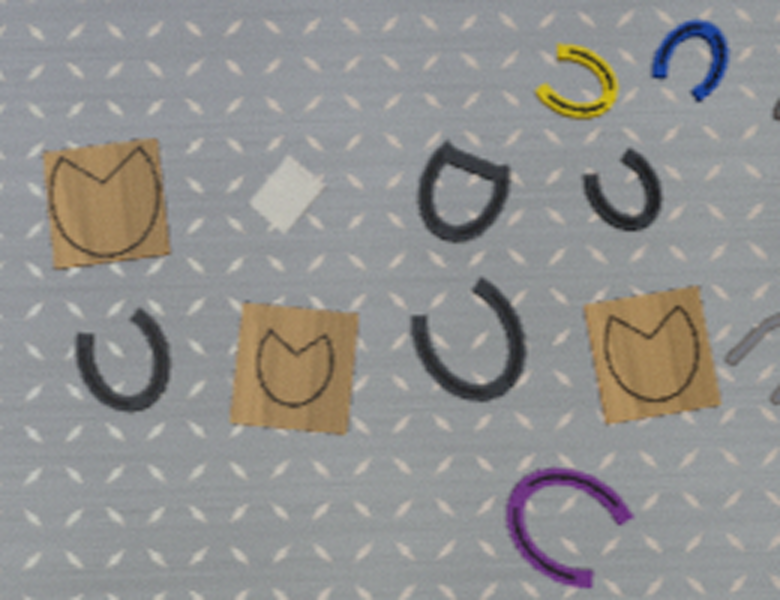

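```bash
cat >> h.py <<'E'
def shape(s,box,z,thr,K=8):
    """box u0,v0,u1,v1. dark shape -> middle, heading (toe->heel), extents"""
    u0,v0,u1,v1=box
    g=s["image"].max(2)[v0:v1,u0:u1].astype(np.float32)
    b=cv2.resize(g,None,fx=K,fy=K,interpolation=cv2.INTER_CUBIC)
    m=(b<thr).astype(np.uint8)
    n,l,st,_=cv2.connectedComponentsWithStats(m); i=1+np.argmax(st[1:,4]); m=(l==i).astype(np.uint8)
    ys,xs=np.nonzero(m)
    P=ray(s,np.c_[(xs+.5)/K-.5+u0,(ys+.5)/K-.5+v0],z)[:,:2]
    H=cv2.convexHull((P*1e4).astype(np.float32)).reshape(-1,2)/1e4
    E=np.roll(H,-1,0)-H; L=np.hypot(*E.T); k=np.argmax(L)
    mid=H[k]+E[k]/2; c=P.mean(0)
    nrm=np.array([-E[k][1],E[k][0]])/L[k]
    if nrm@(mid-H.mean(0))<0: nrm=-nrm
    a1=np.arctan2(nrm[1],nrm[0])
    w,V=np.linalg.eigh(np.cov(P.T)); 
    ax=V[:,np.argmax(abs(nrm@V))]; ax=ax*np.sign(ax@nrm); a2=np.arctan2(ax[1],ax[0])
    # centroid->gap middle direction
    a3=np.arctan2(*(mid-c)[::-1])
    out={}
    for nme,a in (("edge",a1),("pca",a2),("cm",a3)):
        R=np.array([[np.cos(a),np.sin(a)],[-np.sin(a),np.cos(a)]]); q=P@R.T
        lo,hi=q.min(0),q.max(0); out[nme]=(R.T@((lo+hi)/2),np.degrees(a),(hi-lo)*1000)
    return out,w.max()/w.min(),L[k],P,m
E
python3 - <<'E'
from h import *
s=np.load("top0.npz")
I=dict(S=((380,150,416,188),.010,100),M=(( 211,203,252,248),.010,100),L=((322,192,370,245),.010,100),
 pS=((273,213,306,244),.008,105),pM=((390,205,427,241),.008,105),pL=((205,152,246,193),.008,105))
for k,(b,z,t) in I.items():
    for tt in (t-10,t,t+10):
        o,w,L,P,m=shape(s,b,z,tt)
        print(k,tt,"eig%.2f gap%.3f"%(w,L),*[(n,v[0].round(4).tolist(),round(v[1],1),v[2].round(1).tolist()) for n,v in o.items()])
hsv=cv2.cvtColor(s["image"],cv2.COLOR_RGB2HSV)
for k,c in dict(pS=(288,228),pM=(408,222),pL=(226,173)).items():
    u,v=c; sub=s["image"][v-30:v+30,u-30:u+30].astype(np.float32); sub=cv2.resize(sub,None,fx=8,fy=8,interpolation=cv2.INTER_CUBIC)
    m=((sub[:,:,0]-sub[:,:,2])>22).astype(np.uint8); m=cv2.morphologyEx(m,cv2.MORPH_CLOSE,np.ones((25,25)))
    cs,_=cv2.findContours(m,0,1); cc=max(cs,key=cv2.contourArea).reshape(-1,2)
    P=ray(s,(cc+.5)/8-.5+np.array([u-30,v-30]),.008)[:,:2]
    (r,wh,a)=cv2.minAreaRect((P*1000).astype(np.float32)); print(k,r,wh,a)
E
```

```text
S 90 eig1.24 gap0.054 ('edge', [0.6431, -0.2591], np.float32(29.1), [78.4, 74.4]) ('pca', [0.6449, -0.2592], np.float64(35.3), [80.9, 74.5]) ('cm', [0.6433, -0.2591], np.float64(29.6), [78.6, 74.4])
S 100 eig1.23 gap0.054 ('edge', [0.6432, -0.2591], np.float32(29.1), [79.4, 75.5]) ('pca', [0.6447, -0.2591], np.float64(34.4), [81.5, 75.4]) ('cm', [0.6434, -0.2591], np.float64(29.9), [79.7, 75.4])
S 110 eig1.21 gap0.054 ('edge', [0.6433, -0.2591], np.float32(29.1), [80.3, 76.5]) ('pca', [0.6446, -0.2591], np.float64(33.8), [82.2, 76.2]) ('cm', [0.6435, -0.2591], np.float64(30.1), [80.7, 76.4])
M 90 eig1.27 gap0.065 ('edge', [0.4805, 0.2587], np.float32(20.8), [96.5, 91.6]) ('pca', [0.4819, 0.2604], np.float64(14.0), [99.8, 92.5]) ('cm', [0.4805, 0.2587], np.float64(20.7), [96.5, 91.6])
M 100 eig1.26 gap0.065 ('edge', [0.4807, 0.2587], np.float32(21.0), [97.4, 92.8]) ('pca', [0.4819, 0.2602], np.float64(14.7), [100.7, 93.7]) ('cm', [0.4807, 0.2587], np.float64(20.8), [97.5, 92.9])
M 110 eig1.25 gap0.065 ('edge', [0.4807, 0.2587], np.float32(21.0), [98.6, 94.2]) ('pca', [0.4819, 0.26], n
[... 2096 characters left out ...]
105 eig6.14 gap0.111 ('edge', [0.6235, 0.2639], np.float32(29.7), [51.4, 113.2]) ('pca', [0.6272, 0.2636], np.float64(35.6), [56.7, 112.5]) ('cm', [0.6259, 0.2636], np.float64(33.5), [54.9, 112.8])
pL 115 eig3.33 gap0.066 ('edge', [0.6445, 0.2617], np.float32(54.7), [74.6, 125.2]) ('pca', [0.6488, 0.2647], np.float64(63.3), [81.8, 125.4]) ('cm', [0.651, 0.2734], np.float64(86.1), [99.8, 119.1])
pS (472.8856201171875, 88.04176330566406) (123.49758911132812, 127.41020202636719) 82.93539428710938
pM (474.94537353515625, -277.8860778808594) (134.01109313964844, 123.25473022460938) 7.331411361694336
pL (649.46728515625, 280.5525817871094) (126.95613861083984, 122.28439331054688) 6.192502021789551
```

```bash
cat >> h.py <<'E'
def outline(s,c,r=27,K=8,thr=18,tag=None):
    u,v=c; sub=s["image"][v-r:v+r,u-r:u+r]
    b=cv2.resize(sub.astype(np.float32).max(2),None,fx=K,fy=K,interpolation=cv2.INTER_CUBIC)
    bh=cv2.morphologyEx(b,cv2.MORPH_BLACKHAT,np.ones((5*K,5*K)))
    m=(bh>thr).astype(np.uint8)
    n,l,st,_=cv2.connectedComponentsWithStats(m)
    ok=[i for i in range(1,n) if st[i][0]>0 and st[i][1]>0 and st[i][0]+st[i][2]<2*r*K and st[i][1]+st[i][3]<2*r*K]
    i=max(ok,key=lambda i:st[i][4]); m=(l==i).astype(np.uint8)
    if tag: cv2.imwrite(f"pics/{tag}.png",np.hstack([cv2.resize(sub[:,:,::-1],None,fx=K,fy=K),cv2.cvtColor(m*255,cv2.COLOR_GRAY2BGR)])[:600,:])
    cs,_=cv2.findContours(m,0,1); P=ray(s,(max(cs,key=cv2.contourArea).reshape(-1,2)+.5)/K-.5+np.array([u-r,v-r]),.008)[:,:2]
    H=cv2.convexHull((P*1e4).astype(np.float32)).reshape(-1,2)/1e4
    E=np.roll(H,-1,0)-H; L=np.hypot(*E.T); k=np.argmax(L); n=np.array([-E[k][1],E[k][0]])/L[k]
    if n@(H[k]-H.mean(0))<0:n=-n
    a=np.arctan2(n[1],n[0]); R=np.array([[np.cos(a),np.sin(a)],[-np.sin(a),np.cos(a)]]); q=P@R.T
    lo,hi=q.min(0),q.max(0); apex=0
    return R.T@((lo+hi)/2),np.degrees(a),(hi-lo)*1000,L[k]
E
python3 - <<'E'
from h import *
s=np.load("top0.npz")
for k,c in dict(pS=(288,228),pM=(408,222),pL=(226,173)).items():
  for t in (15,20,25,30):
    try:
        o=outline(s,c,thr=t,tag=k if t==20 else None); print(k,t,o[0].round(4),round(float(o[1]),1),o[2].round(1),o[3].round(3))
    except Exception as e: print(k,t,e)
im=[cv2.imread(f"pics/{k}.png") for k in("pS","pM","pL")]
cv2.imwrite("pics/pats.png",cv2.resize(np.vstack(im),None,fx=.45,fy=.45))
# board by top-mask edges
for k,(u,v) in dict(pS=(288,228),pM=(408,222),pL=(226,173)).items():
    sub=cv2.resize(s["image"][v-30:v+30,u-30:u+30].astype(np.float32),None,fx=8,fy=8,interpolation=cv2.INTER_CUBIC)
    for t in (25,35,45):
        m=((sub[:,:,0]-sub[:,:,2])>t).astype(np.uint8); m=cv2.morphologyEx(m,cv2.MORPH_CLOSE,np.ones((25,25)));m=cv2.morphologyEx(m,cv2.MORPH_OPEN,np.ones((61,61)))
        cs,_=cv2.findContours(m,0,1); cc=max(cs,key=cv2.contourArea).reshape(-1,2)
        P=ray(s,(cc+.5)/8-.5+np.array([u-30,v-30]),.008)[:,:2]
        r,wh,a=cv2.minAreaRect((P*1000).astype(np.float32)); print(k,t,np.round(r,1),np.round(wh,1),round(a,1))
E
```

```text
pS 15 [0.4717 0.0878] -7.0 [80.9 82.9] 0.056
pS 20 [0.4716 0.0879] -7.0 [80.4 82.1] 0.056
pS 25 [0.4716 0.088 ] -7.0 [79.8 81.3] 0.056
pS 30 [0.4715 0.0881] -7.0 [79.3 80.6] 0.056
pM 15 [ 0.4755 -0.2786] 6.7 [ 98.2 102.1] 0.07
pM 20 [ 0.4755 -0.2786] 6.8 [ 97.5 100.9] 0.07
pM 25 [ 0.4754 -0.2785] 6.9 [ 97.  100.3] 0.069
pM 30 [ 0.4755 -0.2785] 6.9 [96.7 99.6] 0.068
pL 15 [0.648  0.2804] 6.6 [116.7 128.3] 0.082
pL 20 [0.6478 0.2814] 6.3 [115.9 125. ] 0.082
pL 25 [0.6478 0.2811] 6.2 [115.2 123.4] 0.083
pL 30 [0.648  0.2798] 6.1 [114.7 119.3] 0.081
pS 25 [473.   88.2] [122.5 126.6] 82.9
pS 35 [472.9  88.6] [120.9 125.1] 83.2
pS 45 [473.   88.5] [119.5 123.8] 83.0
pM 25 [ 477.2 -277.7] [127.9 122.6] 7.3
pM 35 [ 477.5 -277.6] [125.9 120.8] 7.6
pM 45 [ 477.2 -277.5] [124.6 119.4] 7.7
pL 25 [649.4 280.6] [126.3 121.7] 6.1
pL 35 [649.2 280.6] [124.9 120.3] 6.1
pL 45 [649.2 280.5] [123.5 119. ] 6.2
```

View pics/pats.png

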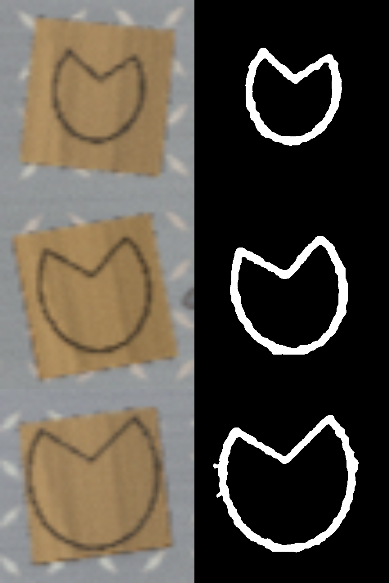

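```bash
cat >> h.py <<'E'
from scipy.spatial.transform import Rotation as Ro
def to(x,y,z,yang):
    from station import manip
    st=manip.sense(); Rm=Ro.from_quat(st["tool_rot"]).as_matrix(); p=st["tcp_pos"]
    d=np.array([x,y,z])-p; ya=np.degrees(np.arctan2(Rm[1,1],Rm[0,1]))
    r=(ya-yang+90)%180-90   # tool z down
    print("t",round(st["t"],2),"tcp",p.round(4),"yang",round(ya,2),"gap",round(st["finger_gap"]*8.54,2),"F",st["force"].round(1),"q1,q6",st["q"][[0,5]].round(2))
    print("dp cm",(Rm.T@d*100).round(2),"roll",round(np.radians(r),4),"dist mm",round(np.linalg.norm(d)*1000,1),"tilt",np.degrees(np.arccos(-Rm[2,2])).round(2))
E
python3 -c "
from h import *
to(.4432,.2444,.12,20.9)"
```

```text
t 0.1 tcp [0.2753 0.5604 0.2494] yang 63.83 gap 8.54 F [ 0.1 -0.4  0.7] q1,q6 [ 0.94 -0.18]
dp cm [-29.01 -20.93  12.97] roll 0.7492 dist mm 380.6 tilt 0.11
```

```bash
python3 -m creep '{"claw":[4,4,4,4,4,4,4,4,4,4,4,4],"dp":[[-29.0,-20.9,13.0],[-29.0,-20.9,13.0],[-29.0,-20.9,13.0],[-29.0,-20.9,13.0],[-29.0,-20.9,13.0],[-29.0,-20.9,13.0],[-29.0,-20.9,13.0],[-29.0,-20.9,13.0],[-29.0,-20.9,13.0],[-29.0,-20.9,13.0],[-29.0,-20.9,13.0],[-29.0,-20.9,13.0]],"roll":[0.75,0.75,0.75,0.75,0.75,0.75,0.75,0.75,0.75,0.75,0.75,0.75]}' 60; python3 -c "
from h import *
to(.4432,.2444,.03,20.9)"
```

```text
t: 1.3
tcp_pos: [0.4432, 0.2467, 0.1208]
tool_rot: [0.567, 0.824, 0.0, 0.0]
force: [0.7, 0.9, -0.0]
finger_gap: 0.47
t 1.3 tcp [0.4432 0.2467 0.1208] yang 20.98 gap 4.01 F [ 0.7  0.9 -0. ] q1,q6 [ 0.29 -0.08]
dp cm [-0.21 -0.09  9.08] roll 0.0014 dist mm 90.8 tilt 0.04
```

```bash
python3 -m creep '{"claw":[4,4,4,4,4],"dp":[[0,0,0],[0,0,4],[0,0,8],[0,0,8.5],[0,0,8.5]],"roll":[0,0,0,0,0]}' ; python3 -c "
from h import *
to(.4432,.2444,.025,20.9)
from station import imaging
s=imaging.snapshot('top');cv2.imwrite('pics/a1.png',cv2.resize(s['image'][170:290,180:300,::-1],None,fx=5,fy=5,interpolation=cv2.INTER_CUBIC))
s=imaging.snapshot('scene');cv2.imwrite('pics/a2.png',cv2.resize(s['image'][170:290,330:450,::-1],None,fx=5,fy=5,interpolation=cv2.INTER_CUBIC))"
```

```text
t: 1.8
tcp_pos: [0.4428, 0.2457, 0.0348]
tool_rot: [0.567, 0.824, -0.001, -0.001]
force: [-0.7, 0.6, -0.1]
finger_gap: 0.47
t 1.8 tcp [0.4428 0.2457 0.0348] yang 20.91 gap 4.02 F [-0.7  0.6 -0.1] q1,q6 [ 0.29 -0.08]
dp cm [-0.14 -0.01  0.98] roll 0.0002 dist mm 9.9 tilt 0.15
```

View pics/a2.png

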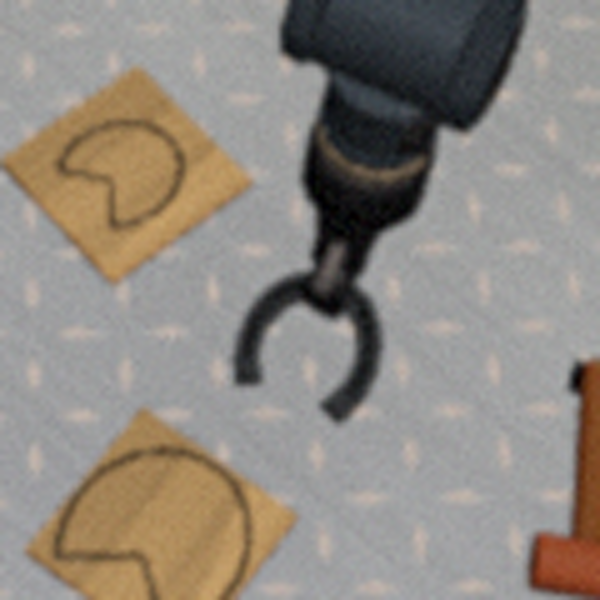

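View pics/a1.png

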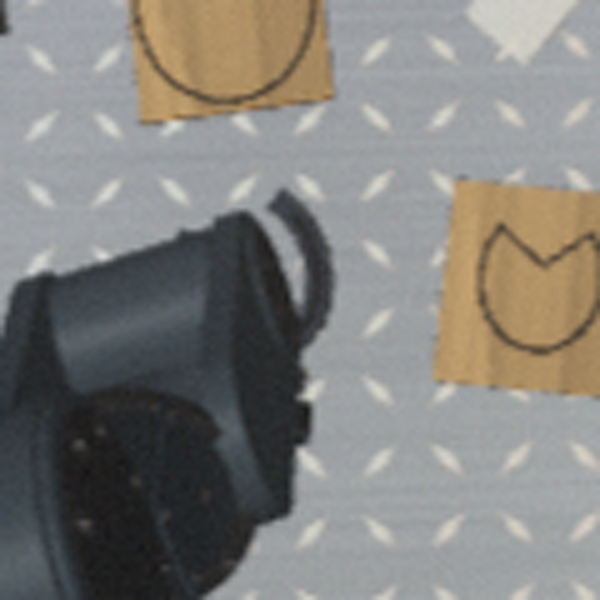

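Scene crop: the inner finger (325,300) stands inside the medium U, just behind the toe, straddling as wanted. The top view is hidden by the arm. I'll go down and close.

```bash
python3 -m creep '{"claw":[4,4,4,3,2,1,0.5,0.5],"dp":[[-0.1,0,0.6],[-0.1,0,1.1],[-0.1,0,1.1],[-0.1,0,1.1],[-0.1,0,1.1],[-0.1,0,1.1],[-0.1,0,1.1],[-0.1,0,1.1]],"roll":[0,0,0,0,0,0,0,0]}' 60; python3 -c "
from h import *
to(.4432,.2444,.025,20.9)"
```

```text
t: 2.7
tcp_pos: [0.4438, 0.2444, 0.0248]
tool_rot: [0.567, 0.823, -0.0, -0.0]
force: [-0.9, 0.3, 5.1]
finger_gap: 0.175
t 2.7 tcp [0.4438 0.2444 0.0248] yang 20.87 gap 1.49 F [-0.9  0.3  5.1] q1,q6 [ 0.28 -0.08]
dp cm [ 0.03 -0.06 -0.02] roll -0.0005 dist mm 0.7 tilt 0.02
```

```bash
python3 -m creep '{"claw":[0.5,0.5,0.5,0.5,0.5],"dp":[[0,0,-1],[0,0,-5],[0,0,-9.5],[0,0,-9.5],[0,0,-9.5]],"roll":[0,0,0,0,0]}' ; python3 -c "
from h import *
to(.4366,-.2830,.12,7.2)
from station import imaging
s=imaging.snapshot('scene');cv2.imwrite('pics/a3.png',cv2.resize(s['image'][130:290,310:470,::-1],None,fx=3.7,fy=3.7,interpolation=cv2.INTER_CUBIC))"
```

```text
t: 3.2
tcp_pos: [0.4445, 0.2447, 0.1205]
tool_rot: [0.567, 0.823, 0.001, 0.001]
force: [-0.3, 0.6, -1.8]
finger_gap: 0.166
t 3.2 tcp [0.4445 0.2447 0.1205] yang 20.86 gap 1.42 F [-0.3  0.6 -1.8] q1,q6 [ 0.28 -0.08]
dp cm [-49.03 -19.53   0.  ] roll 0.2384 dist mm 527.7 tilt 0.16
```

View pics/a3.png

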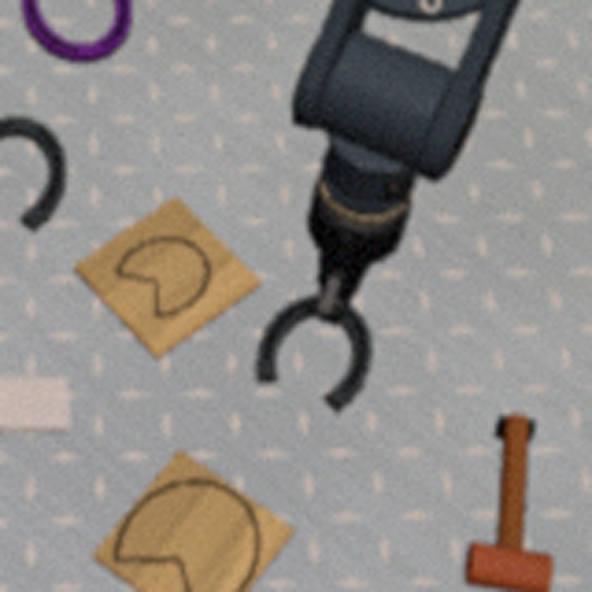

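```bash
python3 -m creep '{"claw":[0.5,0.5,0.5,0.5,0.5,0.5,0.5,0.5,0.5,0.5,0.5,0.5],"dp":[[-2,-0.8,0],[-5,-2,0],[-9,-3.6,0],[-13.5,-5.4,0],[-18,-7.2,0],[-22.5,-9,0],[-27,-10.8,0],[-31.5,-12.6,0],[-36,-14.4,0],[-40,-16,0],[-44,-17.6,0],[-47,-18.8,0]],"roll":[0.02,0.04,0.06,0.08,0.1,0.12,0.14,0.16,0.18,0.2,0.22,0.24]}' ; python3 -c "
from h import *
to(.4366,-.2830,.06,7.2)"
```

```text
t: 4.45
tcp_pos: [0.4347, -0.2639, 0.1175]
tool_rot: [0.663, 0.749, -0.0, -0.001]
force: [1.0, -0.2, -1.4]
finger_gap: 0.168
t 4.45 tcp [ 0.4347 -0.2639  0.1175] yang 6.94 gap 1.44 F [ 1.  -0.2 -1.4] q1,q6 [-0.77 -0.89]
dp cm [-1.93 -0.04  5.74] roll -0.0045 dist mm 60.6 tilt 0.15
```

```bash
python3 -m creep '{"claw":[0.5,0.5,0.5,0.5,0.5],"dp":[[-1.9,-0.1,1],[-1.9,-0.1,3],[-1.9,-0.1,5],[-1.9,-0.1,5.7],[-1.9,-0.1,5.7]],"roll":[0,0,0,0,0]}' ; python3 -c "
from h import *
to(.4366,-.2830,.034,7.2)
from station import imaging
s=imaging.snapshot('scene');cv2.imwrite('pics/a4.png',cv2.resize(s['image'][90:190,220:340,::-1],None,fx=6,fy=6,interpolation=cv2.INTER_CUBIC))"
```

```text
t: 4.95
tcp_pos: [0.4359, -0.2787, 0.0602]
tool_rot: [0.662, 0.75, 0.0, -0.003]
force: [0.3, 0.2, -1.4]
finger_gap: 0.172
t 4.95 tcp [ 0.4359 -0.2787  0.0602] yang 7.16 gap 1.47 F [ 0.3  0.2 -1.4] q1,q6 [-0.79 -0.91]
dp cm [-0.45  0.03  2.61] roll -0.0008 dist mm 26.5 tilt 0.33
```

View pics/a4.png

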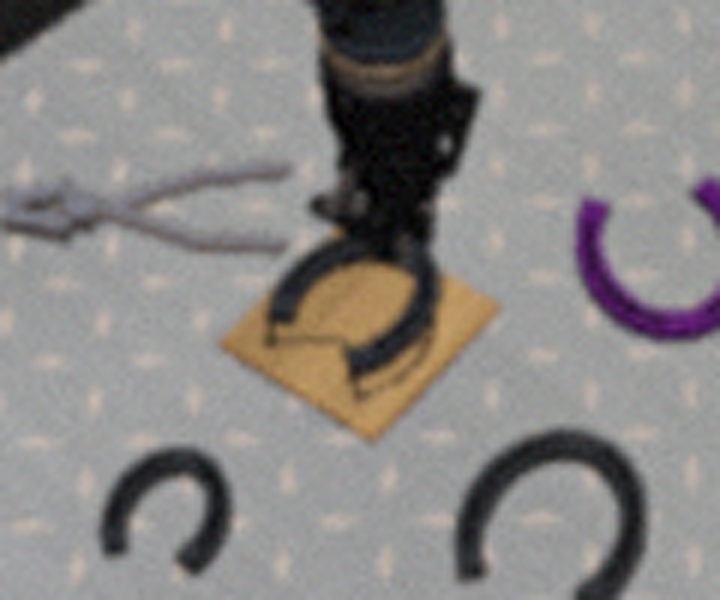

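```bash
python3 -m creep '{"claw":[0.5,0.5,0.5],"dp":[[0,0,0],[0,0,0.8],[0,0,0.8]],"roll":[0,0,0]}' ; python3 -c "
from h import *
to(.4366,-.2830,.034,7.2)"
```

```text
t: 5.3
tcp_pos: [0.4371, -0.2804, 0.0542]
tool_rot: [0.662, 0.75, 0.0, -0.0]
force: [0.5, 0.4, -1.9]
finger_gap: 0.171
t 5.3 tcp [ 0.4371 -0.2804  0.0542] yang 7.12 gap 1.46 F [ 0.5  0.4 -1.9] q1,q6 [-0.79 -0.91]
dp cm [-0.25 -0.08  2.02] roll -0.0014 dist mm 20.3 tilt 0.01
```

```bash
python3 -m creep '{"claw":[0.5,0.5,0.5,0.5],"dp":[[-0.2,-0.05,0.5],[-0.2,-0.05,1.5],[-0.2,-0.05,1.5],[-0.2,-0.05,1.5]],"roll":[0,0,0,0]}' ; python3 -c "
from h import *
to(.4366,-.2830,.034,7.2)
from station import imaging
s=imaging.snapshot('scene');cv2.imwrite('pics/a5.png',cv2.resize(s['image'][90:190,220:340,::-1],None,fx=6,fy=6,interpolation=cv2.INTER_CUBIC))"
```

```text
t: 5.7
tcp_pos: [0.4365, -0.2824, 0.0388]
tool_rot: [0.662, 0.75, 0.0, -0.001]
force: [0.0, 0.6, -0.4]
finger_gap: 0.168
t 5.7 tcp [ 0.4365 -0.2824  0.0388] yang 7.09 gap 1.43 F [ 0.   0.6 -0.4] q1,q6 [-0.79 -0.91]
dp cm [-0.06  0.    0.48] roll -0.0018 dist mm 4.8 tilt 0.07
```

View pics/a5.png

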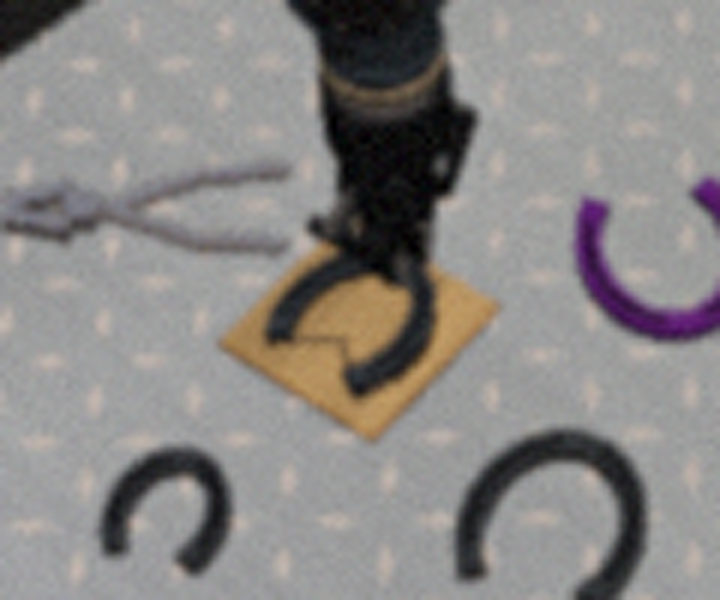

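Medium shoe hovers aligned over its pattern (heel tips at (280,335) and (360,385) on the V corners). I'll lower it until it touches.

```bash
python3 -m creep '{"claw":[0.5,0.5,0.5,0.5],"dp":[[-0.05,0,0.3],[-0.05,0,0.55],[-0.05,0,0.55],[-0.05,0,0.55]],"roll":[0,0,0,0]}' ; python3 -c "
from h import *
to(.4366,-.2830,.033,7.2)"
```

```text
t: 6.15
tcp_pos: [0.4368, -0.2831, 0.0338]
tool_rot: [0.662, 0.75, 0.0, -0.0]
force: [-1.1, -0.2, -1.9]
finger_gap: 0.167
t 6.15 tcp [ 0.4368 -0.2831  0.0338] yang 7.1 gap 1.43 F [-1.1 -0.2 -1.9] q1,q6 [-0.79 -0.91]
dp cm [ 0.02 -0.02  0.08] roll -0.0017 dist mm 0.8 tilt 0.0
```

```bash
python3 -m creep '{"claw":[0.5,0.5,1.8,2.6,3.4,3.4,3.4],"dp":[[0,0,0.15],[0,0,0.15],[0,0,0.15],[0,0,0.15],[0,0,0.15],[0,0,0.15],[0,0,0.15]],"roll":[0,0,0,0,0,0,0]}'; python3 -m creep '{"claw":[3.4,3.4,3.6,3.6,3.6,3.6],"dp":[[0,0,-0.5],[0,0,-3],[0,0,-7],[0,0,-10],[0,0,-10],[0,0,-10]],"roll":[0,0,0,0,0,0]}'; python3 -c "
from h import *
to(.6157,-.2745,.12,29.3)"
```

```text
t: 6.85
tcp_pos: [0.4369, -0.2832, 0.0323]
tool_rot: [0.662, 0.75, -0.0, 0.0]
force: [-0.5, -0.5, -0.2]
finger_gap: 0.393
t: 7.45
tcp_pos: [0.4371, -0.2833, 0.1332]
tool_rot: [0.662, 0.75, -0.0, 0.001]
force: [0.4, 0.2, -0.5]
finger_gap: 0.422
t 7.45 tcp [ 0.4371 -0.2833  0.1332] yang 7.11 gap 3.6 F [ 0.4  0.2 -0.5] q1,q6 [-0.79 -0.91]
dp cm [-1.34 17.83  1.34] roll -0.3873 dist mm 179.3 tilt 0.11
```

```bash
python3 -m creep '{"claw":[3.6,3.6,3.6,3.6,3.6,3.6,3.6,3.6],"dp":[[-1.3,17.8,1.3],[-1.3,17.8,1.3],[-1.3,17.8,1.3],[-1.3,17.8,1.3],[-1.3,17.8,1.3],[-1.3,17.8,1.3],[-1.3,17.8,1.3],[-1.3,17.8,1.3]],"roll":[-0.387,-0.387,-0.387,-0.387,-0.387,-0.387,-0.387,-0.387]}';  python3 -c "
from h import *
to(.6157,-.2745,.04,29.3)
from station import imaging
s=imaging.snapshot('top');cv2.imwrite('pics/b1.png',cv2.resize(s['image'][120:260,320:480,::-1],None,fx=4,fy=4,interpolation=cv2.INTER_CUBIC))"
```

```text
t: 8.25
tcp_pos: [0.6134, -0.2741, 0.1188]
tool_rot: [0.506, 0.863, -0.0, -0.001]
force: [0.6, 0.3, -0.5]
finger_gap: 0.425
t 8.25 tcp [ 0.6134 -0.2741  0.1188] yang 29.21 gap 3.63 F [ 0.6  0.3 -0.5] q1,q6 [-0.59 -1.1 ]
dp cm [-0.17  0.19  7.88] roll -0.0016 dist mm 78.8 tilt 0.14
```

View pics/b1.png

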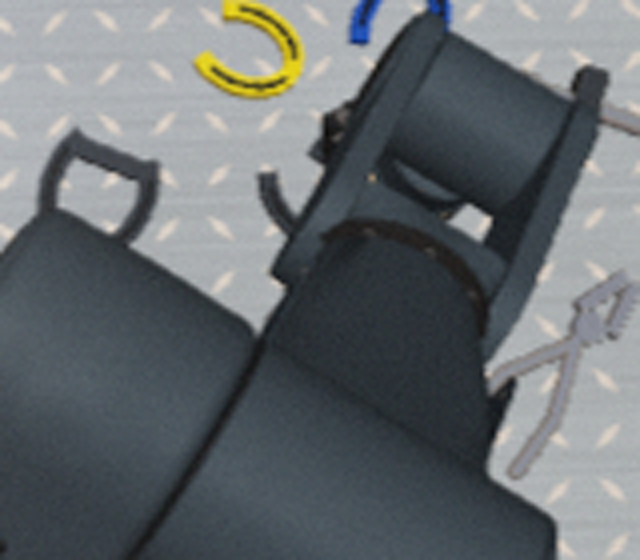

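Top view: the arm covers the medium shoe; one heel of the small shoe shows at (270,180), and the yellow and blue shoes are undisturbed. I'll go down on the small shoe.

```bash
python3 -m creep '{"claw":[3.6,3.6,3.6,3.6,3.6],"dp":[[-0.05,0.1,0],[-0.05,0.1,4],[-0.05,0.1,7.5],[-0.05,0.1,7.5],[-0.05,0.1,7.5]],"roll":[0,0,0,0,0]}';  python3 -c "
from h import *
to(.6157,-.2745,.0245,29.3)
from station import imaging
s=imaging.snapshot('scene');cv2.imwrite('pics/b2.png',cv2.resize(s['image'][110:220,190:310,::-1],None,fx=5,fy=5,interpolation=cv2.INTER_CUBIC))"
```

```text
t: 8.8
tcp_pos: [0.6159, -0.274, 0.0443]
tool_rot: [0.506, 0.863, 0.0, -0.001]
force: [0.2, 0.2, -0.9]
finger_gap: 0.425
t 8.8 tcp [ 0.6159 -0.274   0.0443] yang 29.26 gap 3.63 F [ 0.2  0.2 -0.9] q1,q6 [-0.58 -1.09]
dp cm [-0.03 -0.04  1.98] roll -0.0007 dist mm 19.8 tilt 0.06
```

View pics/b2.png

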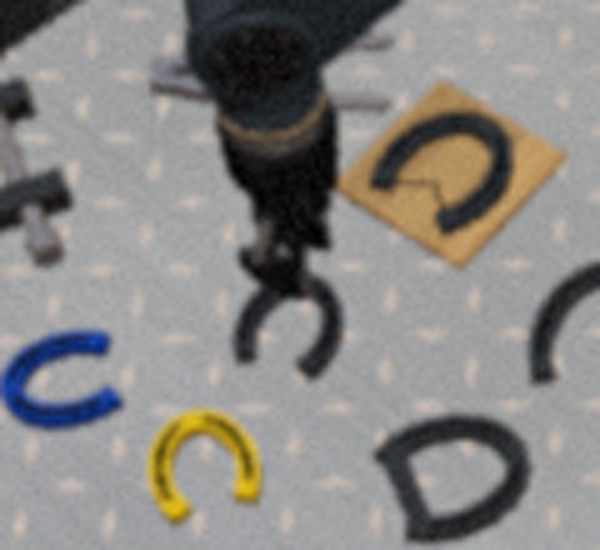

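The medium shoe lies on its pattern (440,170). For the small one the finger tip at (293,293) sits over the toe's inside edge. I'll go down and close.

```bash
python3 -m creep '{"claw":[3.6,3.6,3.6,3.6,2.6,1.6,0.5,0.5,0.5],"dp":[[0,0,0.8],[0,0,1.6],[0,0,2],[0,0,2],[0,0,2],[0,0,2],[0,0,2],[0,0,2],[0,0,2]],"roll":[0,0,0,0,0,0,0,0,0]}' 60; python3 -c "
from h import *
to(.6157,-.2745,.0245,29.3)"
```

```text
t: 9.75
tcp_pos: [0.6165, -0.2744, 0.0249]
tool_rot: [0.505, 0.863, -0.0, 0.001]
force: [-0.0, -1.0, 2.5]
finger_gap: 0.171
t 9.75 tcp [ 0.6165 -0.2744  0.0249] yang 29.28 gap 1.46 F [-0.  -1.   2.5] q1,q6 [-0.58 -1.09]
dp cm [ 0.03 -0.08  0.04] roll -0.0003 dist mm 0.9 tilt 0.06
```

```bash
python3 -m creep '{"claw":[0.5,0.5,0.5,0.5,0.5],"dp":[[0,0,-1],[0,0,-5],[0,0,-9.5],[0,0,-9.5],[0,0,-9.5]],"roll":[0,0,0,0,0]}' ; python3 -c "
from h import *
to(.4409,.0919,.12,-7.0)
from station import imaging
s=imaging.snapshot('scene');cv2.imwrite('pics/b3.png',cv2.resize(s['image'][90:220,190:330,::-1],None,fx=4,fy=4,interpolation=cv2.INTER_CUBIC))"
```

```text
t: 10.25
tcp_pos: [0.6167, -0.2741, 0.1209]
tool_rot: [0.505, 0.863, 0.0, 0.001]
force: [-0.6, 0.9, -1.5]
finger_gap: 0.172
t 10.25 tcp [ 0.6167 -0.2741  0.1209] yang 29.29 gap 1.47 F [-0.6  0.9 -1.5] q1,q6 [-0.58 -1.09]
dp cm [4.052e+01 2.570e+00 1.000e-02] roll 0.6333 dist mm 406.0 tilt 0.13
```

View pics/b3.png

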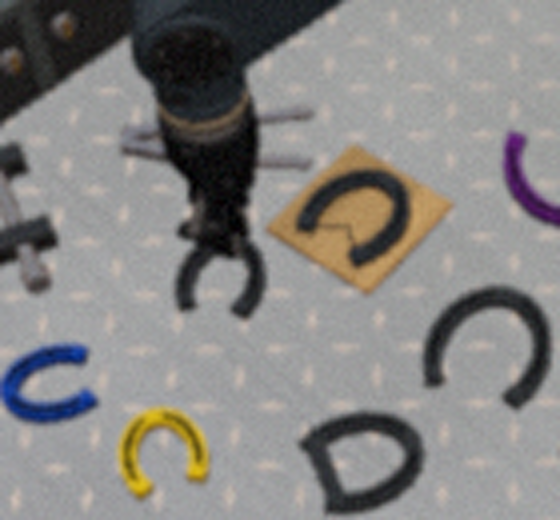

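The small shoe is held level at (220,280). I'll carry it to pattern_small.

```bash
python3 -m creep '{"claw":[0.5,0.5,0.5,0.5,0.5,0.5,0.5,0.5,0.5,0.5,0.5,0.5],"dp":[[2,0.1,0],[5,0.3,0],[9,0.6,0],[13,0.8,0],[17,1.1,0],[21,1.3,0],[25,1.6,0],[29,1.8,0],[33,2.1,0],[37,2.4,0],[40.4,2.6,0],[40.4,2.6,0]],"roll":[0.03,0.08,0.14,0.2,0.26,0.32,0.38,0.45,0.52,0.58,0.633,0.633]}' ; python3 -m creep '{"claw":[0.5,0.5,0.5,0.5],"dp":[[0,0,0],[0,0,3],[0,0,6],[0,0,6]],"roll":[0,0,0,0]}'; python3 -c "
from h import *
to(.4409,.0919,.034,-7.0)"
```

```text
t: 11.5
tcp_pos: [0.4358, 0.0942, 0.1178]
tool_rot: [0.748, 0.664, -0.003, -0.004]
force: [0.4, 0.3, -2.2]
finger_gap: 0.168
t: 11.9
tcp_pos: [0.44, 0.09, 0.0562]
tool_rot: [0.749, 0.662, -0.003, -0.002]
force: [-0.4, -0.4, -0.9]
finger_gap: 0.172
t 11.9 tcp [0.44   0.09   0.0562] yang -7.09 gap 1.47 F [-0.4 -0.4 -0.9] q1,q6 [-0.05  0.08]
dp cm [0.2  0.08 2.22] roll -0.0015 dist mm 22.3 tilt 0.4
```

```bash
python3 -m creep '{"claw":[0.5,0.5,0.5,0.5],"dp":[[0.15,0.05,0],[0.15,0.05,1],[0.15,0.05,1.7],[0.15,0.05,1.7]],"roll":[0,0,0,0]}'; python3 -c "
from h import *
to(.4409,.0919,.034,-7.0)
from station import imaging
s=imaging.snapshot('scene');cv2.imwrite('pics/b4.png',cv2.resize(s['image'][150:250,300:420,::-1],None,fx=6,fy=6,interpolation=cv2.INTER_CUBIC))"
```

```text
t: 12.3
tcp_pos: [0.442, 0.0924, 0.0422]
tool_rot: [0.749, 0.663, -0.0, -0.0]
force: [-0.7, -0.1, -1.1]
finger_gap: 0.169
t 12.3 tcp [0.442  0.0924 0.0422] yang -6.99 gap 1.45 F [-0.7 -0.1 -1.1] q1,q6 [-0.04  0.08]
dp cm [-0.07 -0.1   0.82] roll 0.0001 dist mm 8.2 tilt 0.01
```

View pics/b4.png

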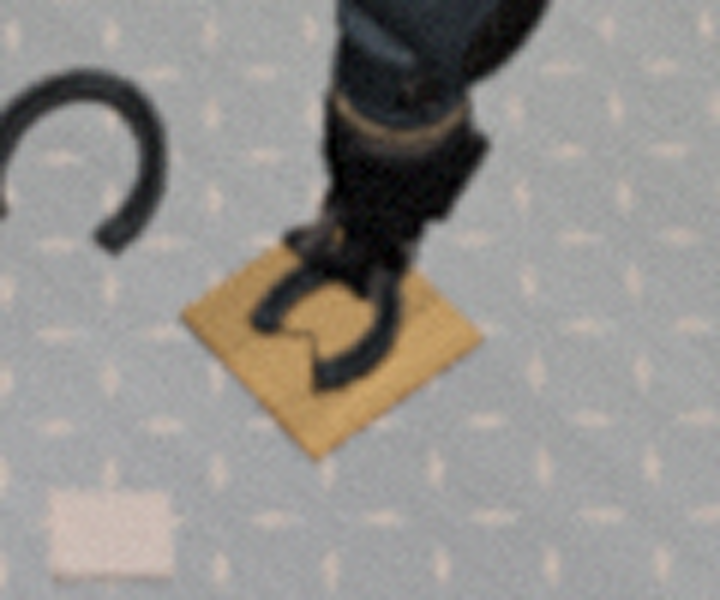

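Small shoe lines up with its outline (heel tips at (262,325) and (325,385)). I'll lower and release.

```bash
python3 -m creep '{"claw":[0.5,0.5,0.5,0.5,0.5],"dp":[[-0.05,-0.1,0.4],[-0.05,-0.1,0.7],[-0.05,-0.1,0.9],[-0.05,-0.1,0.9],[-0.05,-0.1,0.9]],"roll":[0,0,0,0,0]}'; python3 -c "
from h import *
to(.4409,.0919,.033,-7.0)"
```

```text
t: 12.85
tcp_pos: [0.441, 0.0922, 0.0333]
tool_rot: [0.749, 0.663, -0.0, -0.0]
force: [0.0, -0.1, -1.0]
finger_gap: 0.17
t 12.85 tcp [0.441  0.0922 0.0333] yang -6.99 gap 1.45 F [ 0.  -0.1 -1. ] q1,q6 [-0.04  0.08]
dp cm [-0.03 -0.01  0.03] roll 0.0002 dist mm 0.4 tilt 0.0
```

```bash
python3 -m creep '{"claw":[0.5,0.5,1.8,2.6,3.2,3.2,3.2],"dp":[[0,0,0.08],[0,0,0.08],[0,0,0.08],[0,0,0.08],[0,0,0.08],[0,0,0.08],[0,0,0.08]],"roll":[0,0,0,0,0,0,0]}'; python3 -m creep '{"claw":[3.2,3.2,4,4,4,4],"dp":[[0,0,-0.5],[0,0,-3],[0,0,-7],[0,0,-9],[0,0,-9],[0,0,-9]],"roll":[0,0,0,0,0,0]}'; python3 -c "
from h import *
to(.4474,-.1180,.12,27.7)"
```

```text
t: 13.55
tcp_pos: [0.441, 0.0921, 0.0325]
tool_rot: [0.749, 0.663, 0.0, 0.0]
force: [0.6, 0.1, -0.2]
finger_gap: 0.375
t: 14.15
tcp_pos: [0.441, 0.0922, 0.1229]
tool_rot: [0.749, 0.663, 0.0, 0.0]
force: [-0.1, 0.7, 0.3]
finger_gap: 0.465
t 14.15 tcp [0.441  0.0922 0.1229] yang -6.99 gap 3.97 F [-0.1  0.7  0.3] q1,q6 [-0.04  0.08]
dp cm [-20.78   3.19   0.29] roll -0.6054 dist mm 210.3 tilt 0.06
```

```bash
python3 -m creep '{"claw":[4,4,4,4,4,4,4,4,4,4],"dp":[[-20.8,3.2,0.3],[-20.8,3.2,0.3],[-20.8,3.2,0.3],[-20.8,3.2,0.3],[-20.8,3.2,0.3],[-20.8,3.2,0.3],[-20.8,3.2,0.3],[-20.8,3.2,0.3],[-20.8,3.2,5],[-20.8,3.2,7.5]],"roll":[-0.605,-0.605,-0.605,-0.605,-0.605,-0.605,-0.605,-0.605,-0.605,-0.605]}';  python3 -m creep '{"claw":[4,4],"dp":[[0,0,0],[0,0,0]],"roll":[0,0]}'; python3 -c "
from h import *
to(.4474,-.1180,.0245,27.7)
from station import imaging
s=imaging.snapshot('scene');cv2.imwrite('pics/c1.png',cv2.resize(s['image'][130:250,270:400,::-1],None,fx=5,fy=5,interpolation=cv2.INTER_CUBIC))"
```

```text
t: 15.15
tcp_pos: [0.4467, -0.1163, 0.0461]
tool_rot: [0.517, 0.856, 0.0, -0.001]
force: [-0.0, -0.2, -0.1]
finger_gap: 0.468
t: 15.35
tcp_pos: [0.4469, -0.1167, 0.0473]
tool_rot: [0.517, 0.856, -0.0, -0.001]
force: [-0.3, 0.4, -0.0]
finger_gap: 0.468
t 15.35 tcp [ 0.4469 -0.1167  0.0473] yang 27.78 gap 4.0 F [-0.3  0.4 -0. ] q1,q6 [-0.5  -0.98]
dp cm [-0.14 -0.01  2.28] roll 0.0014 dist mm 22.9 tilt 0.13
```

View pics/c1.png

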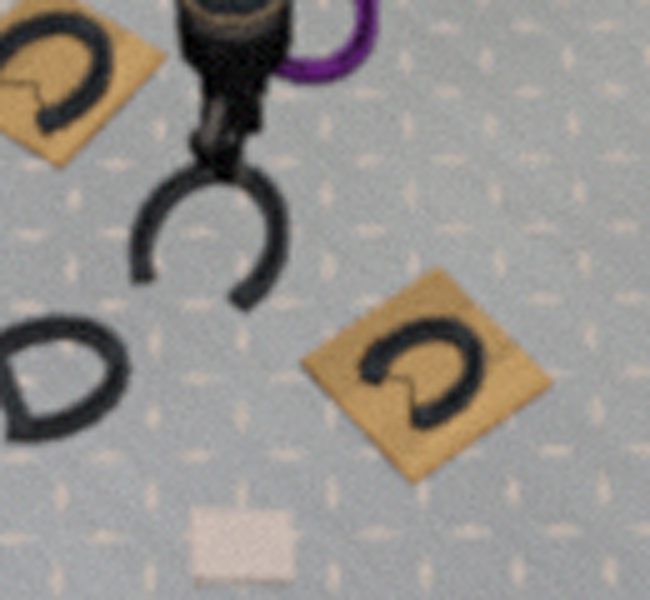

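The small shoe is on its pattern at (425,375). The gripper straddles the large toe at (225,175), and the purple shoe is clear. I'll grip.

```bash
python3 -m creep '{"claw":[4,4,4,4,3,2,1,0.5,0.5,0.5],"dp":[[-0.1,0,0.8],[-0.1,0,1.6],[-0.1,0,2.3],[-0.1,0,2.3],[-0.1,0,2.3],[-0.1,0,2.3],[-0.1,0,2.3],[-0.1,0,2.3],[-0.1,0,2.3],[-0.1,0,2.3]],"roll":[0,0,0,0,0,0,0,0,0,0]}' 70; python3 -c "
from h import *
to(.4474,-.1180,.0245,27.7)"; python3 -m creep '{"claw":[0.5,0.5,0.5,0.5,0.5],"dp":[[0,0,-1],[0,0,-5],[0,0,-9.5],[0,0,-9.5],[0,0,-9.5]],"roll":[0,0,0,0,0]}' ; python3 -c "
from h import *
to(.6004,.2750,.12,6.2)
from station import imaging
s=imaging.snapshot('scene');cv2.imwrite('pics/c2.png',cv2.resize(s['image'][110:250,250:400,::-1],None,fx=4,fy=4,interpolation=cv2.INTER_CUBIC))"
```

```text
t: 16.4
tcp_pos: [0.4478, -0.1192, 0.0249]
tool_rot: [0.518, 0.856, -0.0, 0.0]
force: [-2.4, -0.6, 6.2]
finger_gap: 0.172
t 16.4 tcp [ 0.4478 -0.1192  0.0249] yang 27.67 gap 1.47 F [-2.4 -0.6  6.2] q1,q6 [-0.5  -0.98]
dp cm [0.12 0.02 0.04] roll -0.0005 dist mm 1.3 tilt 0.02
t: 16.9
tcp_pos: [0.4484, -0.1192, 0.1206]
tool_rot: [0.517, 0.856, 0.0, 0.001]
force: [-0.6, -0.6, -2.8]
finger_gap: 0.175
t 16.9 tcp [ 0.4484 -0.1192  0.1206] yang 27.69 gap 1.49 F [-0.6 -0.6 -2.8] q1,q6 [-0.5  -0.98]
dp cm [27.84 31.78  0.05] roll 0.375 dist mm 422.5 tilt 0.17
```

View pics/c2.png

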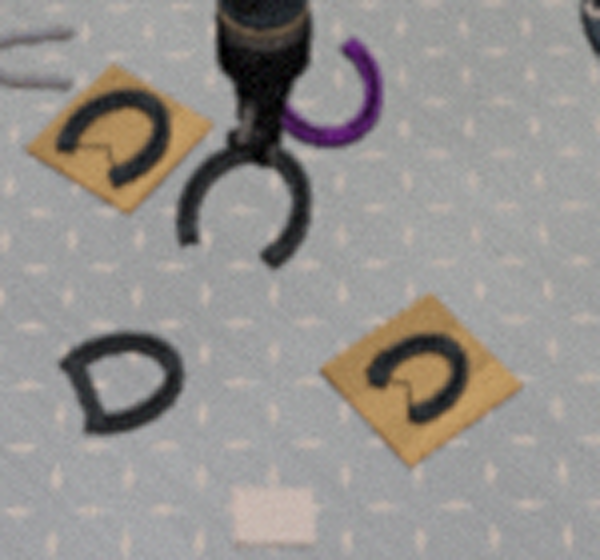

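```bash
python3 -m creep '{"claw":[0.5,0.5,0.5,0.5,0.5,0.5,0.5,0.5,0.5,0.5,0.5,0.5],"dp":[[1.3,1.5,0],[4,4.5,0],[7,8,0],[10,11.4,0],[13,14.8,0],[16,18.3,0],[19,21.7,0],[22,25.1,0],[25,28.5,0],[27.8,31.8,0],[27.8,31.8,0],[27.8,31.8,0]],"roll":[0.02,0.05,0.09,0.13,0.17,0.21,0.25,0.29,0.33,0.375,0.375,0.375]}' ; python3 -m creep '{"claw":[0.5,0.5,0.5,0.5],"dp":[[0,0,0],[0,0,3],[0,0,6],[0,0,6]],"roll":[0,0,0,0]}'; python3 -c "
from h import *
to(.6005,.2743,.034,6.2)"
```

```text
t: 18.15
tcp_pos: [0.5986, 0.2754, 0.1165]
tool_rot: [0.667, 0.745, -0.002, -0.001]
force: [0.4, 0.3, -2.1]
finger_gap: 0.171
t: 18.55
tcp_pos: [0.5961, 0.272, 0.0549]
tool_rot: [0.669, 0.744, -0.005, -0.003]
force: [-0.9, -0.3, -2.1]
finger_gap: 0.174
t 18.55 tcp [0.5961 0.272  0.0549] yang 6.07 gap 1.49 F [-0.9 -0.3 -2.1] q1,q6 [0.26 0.15]
dp cm [0.19 0.48 2.08] roll -0.0022 dist mm 21.4 tilt 0.68
```

```bash
python3 -m creep '{"claw":[0.5,0.5,0.5,0.5],"dp":[[0,0,0],[0,0,0.8],[0,0,1.3],[0,0,1.3]],"roll":[0,0,0,0]}'; python3 -c "
from h import *
to(.6005,.2743,.034,6.2)
from station import imaging
s=imaging.snapshot('scene');cv2.imwrite('pics/c3.png',cv2.resize(s['image'][220:320,300:420,::-1],None,fx=6,fy=6,interpolation=cv2.INTER_CUBIC))"
```

```text
t: 18.95
tcp_pos: [0.6003, 0.2747, 0.0466]
tool_rot: [0.668, 0.744, -0.0, -0.0]
force: [-0.1, -0.6, -1.5]
finger_gap: 0.172
t 18.95 tcp [0.6003 0.2747 0.0466] yang 6.18 gap 1.47 F [-0.1 -0.6 -1.5] q1,q6 [0.26 0.15]
dp cm [-0.04  0.02  1.26] roll -0.0003 dist mm 12.6 tilt 0.01
```

View pics/c3.png

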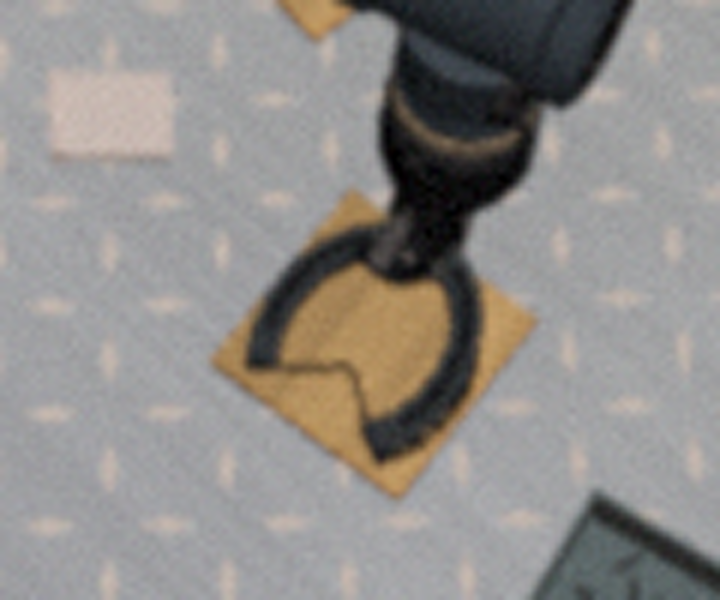

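The large shoe lines up with its outline (heel tips at (262,358) and (385,450)). I'll lower and release.

```bash
python3 -m creep '{"claw":[0.5,0.5,0.5,0.5,0.5],"dp":[[0,0,0.4],[0,0,0.9],[0,0,1.3],[0,0,1.3],[0,0,1.3]],"roll":[0,0,0,0,0]}'; python3 -c "
from h import *
to(.6005,.2743,.033,6.2)"
```

```text
t: 19.5
tcp_pos: [0.6003, 0.2748, 0.0333]
tool_rot: [0.668, 0.744, -0.0, -0.0]
force: [0.0, -0.6, -1.3]
finger_gap: 0.171
t 19.5 tcp [0.6003 0.2748 0.0333] yang 6.19 gap 1.46 F [ 0.  -0.6 -1.3] q1,q6 [0.26 0.15]
dp cm [-0.06  0.02  0.03] roll -0.0002 dist mm 0.6 tilt 0.02
```

```bash
python3 -m creep '{"claw":[0.5,0.5,1.8,2.6,3.4,3.4,3.4],"dp":[[-0.03,0,0.08],[-0.03,0,0.08],[-0.03,0,0.08],[-0.03,0,0.08],[-0.03,0,0.08],[-0.03,0,0.08],[-0.03,0,0.08]],"roll":[0,0,0,0,0,0,0]}'; python3 -m creep '{"claw":[3.4,3.4,4,4,4,4,4],"dp":[[0,0,-0.5],[0,0,-3],[0,0,-7],[0,0,-12],[0,0,-15],[0,0,-15],[0,0,-15]],"roll":[0,0,0,0,0,0,0]}'; python3 -c "
from h import *
to(.276,.5,.22,6.2)"
```

```text
t: 20.2
tcp_pos: [0.6006, 0.2745, 0.0328]
tool_rot: [0.668, 0.744, 0.0, 0.0]
force: [0.1, -0.4, 0.0]
finger_gap: 0.396
t: 20.9
tcp_pos: [0.6006, 0.2746, 0.184]
tool_rot: [0.668, 0.744, 0.001, 0.001]
force: [0.3, 0.2, 0.6]
finger_gap: 0.474
t 20.9 tcp [0.6006 0.2746 0.184 ] yang 6.19 gap 4.05 F [0.3 0.2 0.6] q1,q6 [0.26 0.15]
dp cm [ 25.91 -29.84  -3.66] roll -0.0002 dist mm 396.9 tilt 0.12
```

```bash
python3 -m creep '{"claw":[4,4,4,4,4,4,4,4,4,4,4],"dp":[[26,-29.8,-5],[26,-29.8,-5],[26,-29.8,-5],[26,-29.8,-5],[26,-29.8,-5],[26,-29.8,-5],[26,-29.8,-5],[26,-29.8,-5],[26,-29.8,-5],[26,-29.8,-5],[26,-29.8,-5]],"roll":[0,0,0,0,0,0,0,0,0,0,0]}'; python3 - <<'E'
from h import *
from station import imaging,manip
s=imaging.snapshot('top');np.savez('top1.npz',**s);im=s['image']
cv2.imwrite('pics/d1.png',cv2.resize(im[105:305,190:450,::-1],None,fx=3,fy=3,interpolation=cv2.INTER_CUBIC))
cv2.imwrite('pics/d2.png',imaging.snapshot('scene')['image'][:,:,::-1])
T=dict(S=((270,210,308,246),(.4722,.0881,-7)),M=((389,203,428,242),(.4763,-.2780,7.2)),L=((204,150,247,195),(.6486,.2802,6.2)))
for k,(b,t) in T.items():
  for th in (70,80):
    o=shape(s,b,.018,th)[0]
    for n in("edge","cm"): print(k,th,n,o[n][0].round(4),round(float(o[n][1]),1),o[n][2].round(1),"target",t)
E
```

```text
t: 22.0
tcp_pos: [0.2765, 0.4999, 0.2314]
tool_rot: [0.668, 0.744, -0.001, 0.0]
force: [0.1, 0.1, 0.8]
finger_gap: 0.465
S 70 edge [0.4716 0.0898] -3.0 [75.4 69.5] target (0.4722, 0.0881, -7)
S 70 cm [0.4716 0.0898] -3.1 [75.4 69.5] target (0.4722, 0.0881, -7)
S 80 edge [0.4717 0.0877] -2.0 [76.4 75.6] target (0.4722, 0.0881, -7)
S 80 cm [0.4718 0.0877] -1.4 [76.6 75.6] target (0.4722, 0.0881, -7)
M 70 edge [ 0.4763 -0.2759] 7.0 [93.9 91.9] target (0.4763, -0.278, 7.2)
M 70 cm [ 0.4766 -0.276 ] 7.8 [94.3 92.1] target (0.4763, -0.278, 7.2)
M 80 edge [ 0.4764 -0.276 ] 7.2 [95.  92.9] target (0.4763, -0.278, 7.2)
M 80 cm [ 0.4766 -0.2761] 7.9 [95.4 93. ] target (0.4763, -0.278, 7.2)
L 70 edge [0.6476 0.2784] 6.6 [112.7 110.2] target (0.6486, 0.2802, 6.2)
L 70 cm [0.6493 0.2781] 10.8 [115.4 110.3] target (0.6486, 0.2802, 6.2)
L 80 edge [0.6479 0.2782] 6.6 [113.9 111.4] target (0.6486, 0.2802, 6.2)
L 80 cm [0.6494 0.278 ] 10.5 [116.5 111.6] target (0.6486, 0.2802, 6.2)
```

View pics/d1.png

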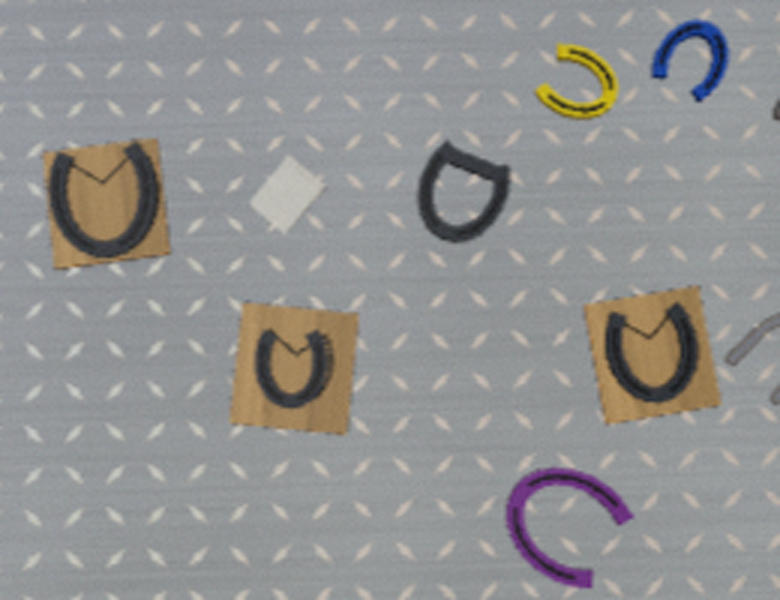

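View pics/d2.png

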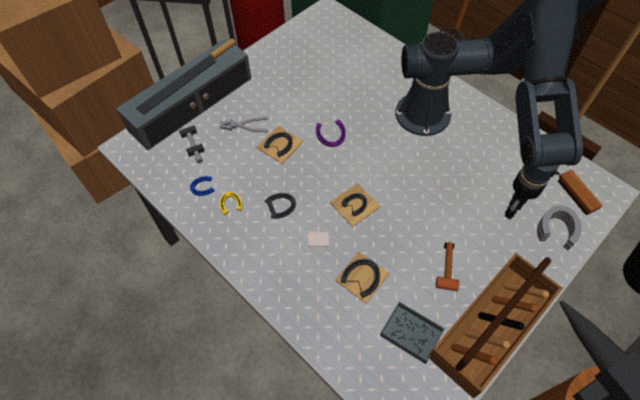

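Top crop: shoes sit at (105,200), (293,370) and (652,355), each on its board. The small shoe's fitted angle (-2 to -3°) disagrees with the pattern's -7°, so I'll look closer.

```bash
python3 - <<'E'
from h import *
s=np.load('top1.npz');a=np.load('top0.npz')
c=lambda q:cv2.resize(q['image'][205:251,266:311,::-1],None,fx=8,fy=8,interpolation=cv2.INTER_CUBIC)
cv2.imwrite('pics/d3.png',np.hstack([c(s),c(a)]))
for th in (60,65,75,85,90,95):
    o=shape(s,(270,210,308,246),.018,th)[0]; print(th,[(n,o[n][0].round(4),round(float(o[n][1]),1),o[n][2].round(1)) for n in("edge","pca")])
E
```

```text
60 [('edge', array([0.4665, 0.0653]), 70.1, array([22.6, 61.4])), ('pca', array([0.4676, 0.0666]), 74.4, array([23.9, 61.2]))]
65 [('edge', array([0.4701, 0.0907]), -5.4, array([71.9, 68.2])), ('pca', array([0.4703, 0.0907]), -6.2, array([72.3, 68.6]))]
75 [('edge', array([0.4718, 0.0891]), -2.5, array([75.9, 72.3])), ('pca', array([0.4729, 0.0899]), -9.1, array([78.9, 73.4]))]
85 [('edge', array([0.4716, 0.0878]), -2.5, array([77. , 76.3])), ('pca', array([0.472 , 0.0874]), -1.0, array([77.5, 76.1]))]
90 [('edge', array([0.4718, 0.0877]), -2.5, array([77.4, 77. ])), ('pca', array([0.4725, 0.0872]), 0.7, array([78.7, 77.2]))]
95 [('edge', array([0.4718, 0.0876]), -2.5, array([78.2, 77.5])), ('pca', array([0.4731, 0.087 ]), 2.8, array([80., 78.]))]
```

View pics/d3.png

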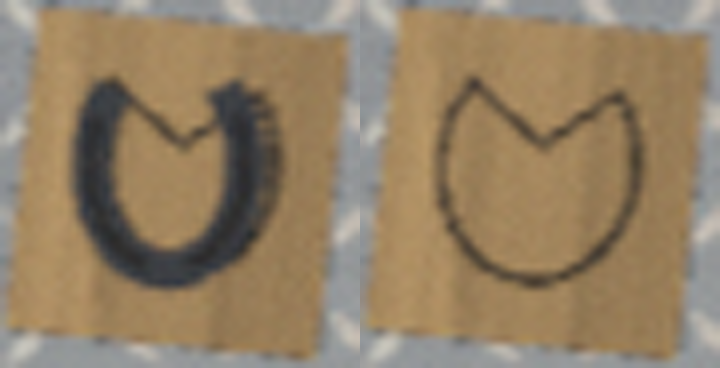

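```bash
python3 - <<'E'
from h import *
from station import imaging,manip
s=np.load('top1.npz'); f=200/np.tan(np.radians(float(s["vfov"]))/2)
z=s['z_map']; vv,uu=np.mgrid[0:400,0:640]
C=np.stack([(uu-s['cx'])/f*z,(vv-s['cy'])/f*z,z],-1); W=(C-s['t'])@s['R']
for n,(a,b,c,d) in dict(S=(274,214,304,244),M=(393,207,424,239)).items():
    print(n); print((W[b:d:2,a:c,2]*1000).round().astype(int))
t=imaging.snapshot('scene'); np.savez('scene1.npz',**t)
cv2.imwrite('pics/d4.png',cv2.resize(t['image'][175:235,320:390,::-1],None,fx=10,fy=10,interpolation=cv2.INTER_CUBIC))
E
```

```text
S
[[12  9  6 10  4  5  6  7 12  9  4 10  6  8  9  8 10 11 13 13 13  5  9  8
  11 10  9  7  9 13]
 [ 8  7  9  9 15 21 19 20  9 11  9  5 11  9  9 12 13  9  8 21 24 19 15 19
  11  8  8 10  6 10]
 [13 10 20 25 18 16 16 22  9 12 10 14 14 15  5 10 10 12  9 18 21 20 23 17
  20 13 11  8  5  8]
 [14 13 17 20 18 25 15  6  6  9 14  2 10  8 11  7 10  9  8  9 15 15 23 19
  22 14 14  8 13  7]
 [11  8 18 20 20 20 20 14  7 10  5 11  7 10  7  8 10 13 12 11 20 21 15 21
  17 21  1 12  7 14]
 [ 7 23 16 20 21 17 10 13 10  4  7  4 10 10  8  6  6  7 10 11 10 17 19 20
  22 25 13 10  9  7]
 [ 7 20 20 15 19 15 14 14  6 14 11 10  2  7 14 12  9 12  8 12 12 18 21 22
  15 17  7 11 13 11]
 [ 9 11 21 23 19 20 20 15  9  7  6 11  8  8  6  6 10  9  8  7 25 25 21 15
  17  9 10  9  8  8]
 [14  5 19 17 21 17 18  5  7  3 11  9  9  5 11  9 11  2 10  8 14 21 20 24
  23  9  6  8  7  6]
 [10 16  6 21 20 16 11 19 12  8 11  7  6  7 11  4  7  7  2 23 21 22 17 16
   6 10 14 13 10  8]
 [ 8 12  8 10 20 19 23 18 16 19 12 10 12 12  9  8 12 19 17 18 20 17 21  7
  11  5  9  8  5 12]
 [ 5  9 11 10 10 19 17 20 20 21 20 17 17 22 17 18 20 
[... 2222 characters left out ...]
  3   12   10   17   17   19   19
    18    8 1339]
 [   5    6   10   10   18   18   23   11   13   22   19   14    8    7
     5   11    9   10    8    8    5   20   16   20   14   17   20   19
     5    6    9]
 [   8    1    4    6    9   20   23   20   25   14   19   14   20   19
    10    7    7    3   21   20   18   14   18   21   14   16   21    6
    12    8    7]
 [  11    8    9   12    5   10    9   21   20   21   16   21   13   19
    17   18   17   17   16   15   17   19   21   18   17    7    6    8
     8   10    7]
 [  10   10    5    6   10    6   10    5    7    7   21   21   17   21
    17   22   21   17   19   15   18   20   16   11   14   10    8    4
     6    7   10]]
```

View pics/d4.png

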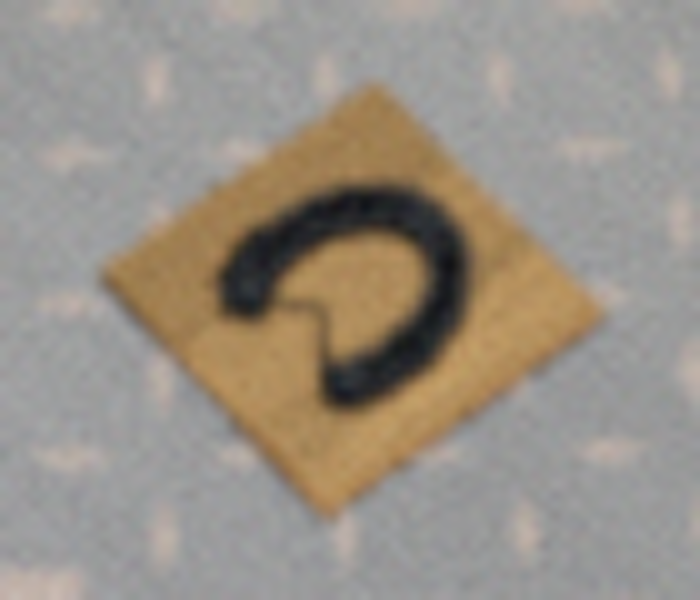

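```bash
python3 - <<'E'
from h import *
from station import imaging
Z=[np.load('top1.npz')['z_map']]+[imaging.snapshot('top')['z_map'] for _ in range(6)]
s=np.load('top1.npz'); z=np.mean(Z,0); f=200/np.tan(np.radians(float(s["vfov"]))/2)
vv,uu=np.mgrid[0:400,0:640]
C=np.stack([(uu-s['cx'])/f*z,(vv-s['cy'])/f*z,z],-1); h=((C-s['t'])@s['R'])[...,2]
fake={k:s[k] for k in s.files}; g=np.clip(255-h*1000*8,0,255).astype(np.uint8); fake['image']=np.dstack([g]*3)
T=dict(S=((270,210,308,246),(.4722,.0881,-7)),M=((389,203,428,242),(.4763,-.2780,7.2)),L=((204,150,247,195),(.6486,.2802,6.2)))
for k,(b,t) in T.items():
    o=shape(fake,b,.018,255-14.2*8)[0]; print('depth',k,[(n,o[n][0].round(4),round(float(o[n][1]),1),o[n][2].round(1)) for n in("edge","pca","cm")],t)
# scene
a=np.load('scene0.npz');b=np.load('scene1.npz')
for k,(bx,t) in T.items():
    c=proj(a,[t[0],t[1],.008])[0].round().astype(int)
    r=22
    try: o=outline(a,c,r=r+4,thr=20); print('scene outline',k,o[0].round(4),round(float(o[1]),1),o[2].round(1))
    except Exception as e: print(e)
    for th in(75,85,95):
        o=shape(b,(c[0]-r,c[1]-r-2,c[0]+r,c[1]+r),.018,th)[0]; print('scene shoe',k,th,[(n,o[n][0].round(4),round(float(o[n][1]),1),o[n][2].round(1)) for n in("edge","pca")])
E
```

```text
depth S [('edge', array([0.4715, 0.0897]), -1.5, array([79.6, 76.6])), ('pca', array([0.4721, 0.09  ]), -3.3, array([80. , 76.5])), ('cm', array([0.4717, 0.0896]), 0.1, array([80.7, 77.2]))] (0.4722, 0.0881, -7)
depth M [('edge', array([ 0.4778, -0.2798]), 9.8, array([99.1, 96.2])), ('pca', array([ 0.4788, -0.2801]), 13.0, array([100.7,  96.6])), ('cm', array([ 0.4784, -0.2794]), 7.5, array([100.5,  95.8]))] (0.4763, -0.278, 7.2)
depth L [('edge', array([0.6487, 0.2819]), 5.1, array([118.4, 115.8])), ('pca', array([0.6518, 0.2823]), -4.2, array([123.9, 120.2])), ('cm', array([0.6494, 0.2814]), 7.1, array([119.8, 115.3]))] (0.6486, 0.2802, 6.2)
scene outline S [0.4699 0.0845] -7.9 [81.2 82.9]
scene shoe S 75 [('edge', array([0.4728, 0.0886]), -2.1, array([78.7, 75.4])), ('pca', array([0.4745, 0.0897]), -8.9, array([80.4, 74.6]))]
scene shoe S 85 [('edge', array([0.4729, 0.0886]), -1.7, array([80.1, 76.4])), ('pca', array([0.4749, 0.0899]), -10.4, array([82.3, 75.6]))]
scene shoe S 95 [('edge', array([0.4729, 0.0885]), -1.7, array([81.4, 77.3])), ('pca', array([0.4754, 0.0904]), -12.0,
[... 286 characters left out ...]
9, 93.8])), ('pca', array([ 0.4817, -0.276 ]), -7.7, array([103.2,  96.1]))]
scene shoe M 95 [('edge', array([ 0.4777, -0.2777]), 7.0, array([99.1, 94.9])), ('pca', array([ 0.4816, -0.276 ]), -7.8, array([104.3,  97.6]))]
scene outline L [0.6464 0.2789] 6.0 [116.4 123.9]
scene shoe L 75 [('edge', array([0.6493, 0.2799]), 6.7, array([114.1, 108.9])), ('pca', array([0.6535, 0.2826]), -6.1, array([120.9, 110.7]))]
scene shoe L 85 [('edge', array([0.6492, 0.28  ]), 6.6, array([115.3, 109.9])), ('pca', array([0.6532, 0.2825]), -5.6, array([121.6, 111.5]))]
scene shoe L 95 [('edge', array([0.6493, 0.2802]), 6.0, array([116.9, 110.9])), ('pca', array([0.6531, 0.2825]), -5.7, array([123. , 112.6]))]
```

M and L agree with their outlines to about 2 mm and 1° in both colour views. S is about 5° turned: all three measurements (top, depth, scene) give about -2° against -7°, mid offset 1–2 mm. I'll regrip it at -2° and turn it by 5°.

```bash
python3 -c "
from h import *
to(.4410,.0915,.12,-2.0)"
```

```text
t 22.45 tcp [0.2766 0.5006 0.2327] yang 6.13 gap 4.01 F [ 0.1 -0.6 -0.5] q1,q6 [0.87 0.76]
dp cm [-42.43  11.97  11.27] roll 0.1419 dist mm 455.1 tilt 0.0
```

```bash
python3 -m creep '{"claw":[3.4,3.4,3.4,3.4,3.4,3.4,3.4,3.4,3.4,3.4,3.4,3.4],"dp":[[-42.4,12,11.3],[-42.4,12,11.3],[-42.4,12,11.3],[-42.4,12,11.3],[-42.4,12,11.3],[-42.4,12,11.3],[-42.4,12,11.3],[-42.4,12,11.3],[-42.4,12,11.3],[-42.4,12,11.3],[-42.4,12,11.3],[-42.4,12,11.3]],"roll":[0.142,0.142,0.142,0.142,0.142,0.142,0.142,0.142,0.142,0.142,0.142,0.142]}'; python3 -m creep '{"claw":[3.4,3.4,3.4,3.4,3.4],"dp":[[0,0,0],[0,0,3],[0,0,6],[0,0,6],[0,0,6]],"roll":[0,0,0,0,0]}'; python3 -c "
from h import *
to(.4410,.0915,.0328,-2.0)"
```

```text
t: 23.65
tcp_pos: [0.4405, 0.0929, 0.1199]
tool_rot: [0.719, 0.695, -0.0, -0.0]
force: [-0.2, -0.1, 1.1]
finger_gap: 0.401
t: 24.15
tcp_pos: [0.4405, 0.0934, 0.0599]
tool_rot: [0.718, 0.696, -0.0, -0.0]
force: [0.1, 0.3, 0.7]
finger_gap: 0.396
t 24.15 tcp [0.4405 0.0934 0.0599] yang -1.82 gap 3.38 F [0.1 0.3 0.7] q1,q6 [-0.04 -0.01]
dp cm [-0.19  0.06  2.71] roll 0.0031 dist mm 27.2 tilt 0.07
```

```bash
python3 -m creep '{"claw":[3.4,3.4,3.4,3.4,2.6,1.8,1,0.5,0.5,0.5],"dp":[[-0.15,0.05,0.5],[-0.15,0.05,1.5],[-0.15,0.05,2.6],[-0.15,0.05,2.6],[-0.15,0.05,2.6],[-0.15,0.05,2.6],[-0.15,0.05,2.6],[-0.15,0.05,2.6],[-0.15,0.05,2.6],[-0.15,0.05,2.6]],"roll":[0,0,0,0,0,0,0,0,0,0]}' 60; python3 -c "
from h import *
to(.4409,.0917,.0328,-7.0)"
```

```text
t: 25.15
tcp_pos: [0.4412, 0.0908, 0.0341]
tool_rot: [0.719, 0.695, -0.0, -0.0]
force: [-1.9, -0.8, 6.2]
finger_gap: 0.152
t 25.15 tcp [0.4412 0.0908 0.0341] yang -1.94 gap 1.3 F [-1.9 -0.8  6.2] q1,q6 [-0.05 -0.01]
dp cm [ 0.09 -0.03  0.13] roll 0.0884 dist mm 1.6 tilt 0.03
```

```bash
python3 -m creep '{"claw":[0.5,0.5,0.5,0.5,0.5,0.5,0.5],"dp":[[0,0,-0.4],[0,0,-0.8],[0.08,0,-0.8],[0.08,0,-0.8],[0.08,0,-0.8],[0.08,0,-0.8],[0.08,0,-0.8]],"roll":[0,0,0.04,0.088,0.088,0.088,0.088]}'; python3 -c "
from h import *
to(.4409,.0917,.034,-7.0)
from station import imaging
s=imaging.snapshot('scene');cv2.imwrite('pics/e1.png',cv2.resize(s['image'][165:245,310:400,::-1],None,fx=7,fy=7,interpolation=cv2.INTER_CUBIC))"
```

```text
t: 25.85
tcp_pos: [0.4417, 0.0916, 0.0417]
tool_rot: [0.749, 0.663, 0.0, 0.0]
force: [-0.2, -0.2, -1.5]
finger_gap: 0.16
t 25.85 tcp [0.4417 0.0916 0.0417] yang -6.95 gap 1.37 F [-0.2 -0.2 -1.5] q1,q6 [-0.04  0.08]
dp cm [ 0.   -0.08  0.77] roll 0.0008 dist mm 7.8 tilt 0.01
```

View pics/e1.png

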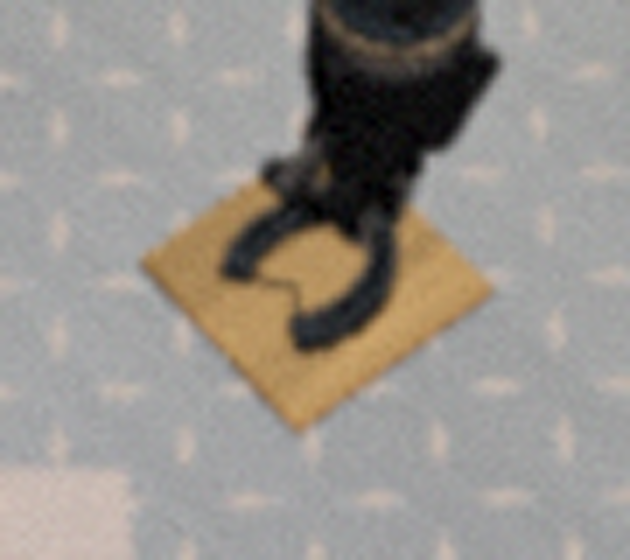

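Small shoe, held at (310,270), is turned toward the outline. I'll lower, release and retreat.

```bash
python3 -m creep '{"claw":[0.5,0.5,0.5,0.5,0.5,1.8,2.6,3.2,3.2,3.2],"dp":[[0,-0.05,0.4],[0,-0.05,0.7],[0,-0.05,0.85],[0,-0.05,0.85],[0,-0.05,0.85],[0,-0.05,0.85],[0,-0.05,0.85],[0,-0.05,0.85],[0,-0.05,0.85],[0,-0.05,0.85]],"roll":[0,0,0,0,0,0,0,0,0,0]}'; python3 -m creep '{"claw":[3.2,3.2,3.2,3.2,3.2,3.2],"dp":[[0,0,-0.5],[0,0,-3],[0,0,-7],[0,0,-12],[0,0,-15],[0,0,-15]],"roll":[0,0,0,0,0,0]}'; python3 -c "
from h import *
to(.276,.5,.23,-7)"
```

```text
t: 26.9
tcp_pos: [0.441, 0.0916, 0.033]
tool_rot: [0.749, 0.663, -0.0, -0.0]
force: [-0.3, -0.1, 0.1]
finger_gap: 0.373
t: 27.5
tcp_pos: [0.4437, 0.0917, 0.1874]
tool_rot: [0.749, 0.663, 0.004, 0.003]
force: [0.2, -0.1, -0.4]
finger_gap: 0.377
t 27.5 tcp [0.4437 0.0917 0.1874] yang -6.97 gap 3.22 F [ 0.2 -0.1 -0.4] q1,q6 [-0.04  0.08]
dp cm [ 38.5  -21.56  -4.45] roll 0.0005 dist mm 443.5 tilt 0.58
```

```bash
python3 -m creep '{"claw":[4,4,4,4,4,4,4,4,4,4,4,4],"dp":[[38.5,-21.5,-4.5],[38.5,-21.5,-4.5],[38.5,-21.5,-4.5],[38.5,-21.5,-4.5],[38.5,-21.5,-4.5],[38.5,-21.5,-4.5],[38.5,-21.5,-4.5],[38.5,-21.5,-4.5],[38.5,-21.5,-4.5],[38.5,-21.5,-4.5],[38.5,-21.5,-4.5],[38.5,-21.5,-4.5]],"roll":[0,0,0,0,0,0,0,0,0,0,0,0]}'; python3 - <<'E'
from h import *
from station import imaging
s=imaging.snapshot('top');np.savez('top2.npz',**s);a=np.load('top0.npz');b=imaging.snapshot('scene')
for th in (70,80,90): 
    o=shape(s,(270,210,308,246),.018,th)[0]; print('top',th,[(n,o[n][0].round(4),round(float(o[n][1]),1),o[n][2].round(1)) for n in("edge","pca")])
c=proj(b,[.4722,.0881,.008])[0].round().astype(int)
for th in (75,85): 
    o=shape(b,(c[0]-22,c[1]-24,c[0]+22,c[1]+22),.018,th)[0]; print('scene',th,[(n,o[n][0].round(4),round(float(o[n][1]),1),o[n][2].round(1)) for n in("edge","pca")])
cr=lambda q,y,x,f:cv2.resize(q['image'][y:y+46,x:x+45,::-1],None,fx=f,fy=f,interpolation=cv2.INTER_CUBIC)
R=[np.hstack([cr(q,y,x,5.7) for y,x in((205,266),(200,386),(150,204))]) for q in (s,a)]
cv2.imwrite('pics/f1.png',np.vstack(R))
E
```

```text
t: 28.7
tcp_pos: [0.2743, 0.4984, 0.2271]
tool_rot: [0.749, 0.662, -0.002, 0.0]
force: [0.4, -0.8, -0.4]
finger_gap: 0.47
top 70 [('edge', array([0.471 , 0.0874]), -5.5, array([74.6, 73.7])), ('pca', array([0.4731, 0.086 ]), 3.0, array([78.1, 74. ]))]
top 80 [('edge', array([0.4712, 0.0874]), -5.8, array([76.1, 75. ])), ('pca', array([0.4733, 0.086 ]), 2.3, array([79.4, 75.2]))]
top 90 [('edge', array([0.4715, 0.0872]), -5.4, array([77.4, 76. ])), ('pca', array([0.4735, 0.0861]), 2.3, array([80.6, 76.2]))]
scene 75 [('edge', array([0.4727, 0.0885]), -4.8, array([77.4, 73.7])), ('pca', array([0.4763, 0.0896]), -20.5, array([82.2, 75.8]))]
scene 85 [('edge', array([0.4728, 0.0884]), -4.8, array([78.5, 74.7])), ('pca', array([0.4766, 0.0895]), -21.2, array([83.6, 77.3]))]
```

View pics/f1.png

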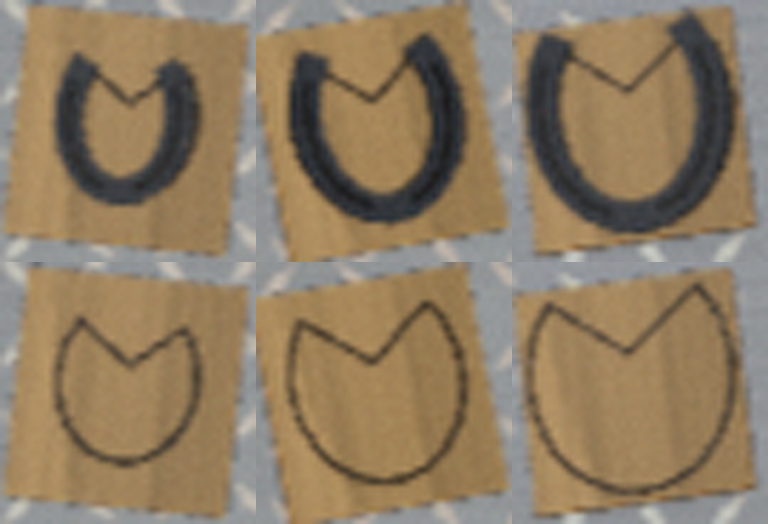

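In all three crops the shoe now covers its drawn outline, toe to toe, with the heel tips on the V corners. The small shoe is within about 1–3° and 1–2 mm.

```bash
python3 - <<'E'
from h import *
from station import workorder,manip
a=np.load('top0.npz')['image'].astype(int);b=np.load('top2.npz')['image'].astype(int)
d=(abs(a-b).max(2)>60).astype(np.uint8); n,l,s,c=cv2.connectedComponentsWithStats(d)
print([(s[i].tolist()) for i in range(1,n) if s[i][4]>15])
print(manip.sense()['force'],workorder.sign_off())
E
```

```text
[[385, 155, 25, 27, 275], [207, 156, 35, 34, 387], [327, 198, 38, 41, 438], [392, 206, 30, 32, 307], [215, 208, 32, 34, 365], [276, 216, 24, 23, 197], [69, 283, 57, 117, 2819], [57, 290, 8, 4, 25], [0, 304, 37, 14, 338], [50, 304, 10, 10, 20], [21, 317, 8, 6, 23], [64, 345, 9, 13, 60], [0, 347, 31, 53, 872], [19, 349, 13, 8, 50]]
the job is handed in; nothing more can be done
[-0.43756566 -1.49741099  0.84905458] None
```

The three plain horseshoes are lying flat on their own patterns, toe to toe, and the job was handed in at about 29 s of the 80 s allowed. No verdict was reported.

- **Order of work:** I laid the medium, then the small, then the large, gripping each at the toe.
- **Small shoe:** My first placing was about 5° off, as three separate measurements agreed, so I regripped it and turned it.
    - It now measures about -5.5° in the top view and -4.8° in the scene view, against the pattern's -7°.
    - Its middle is within about 1–2 mm.
- **Medium and large shoes:** In both colour views these are within about 2 mm and 1° of their outlines.
- **Everything else:** Comparing top views from before and after, only the three shoes and the arm had moved. The bar shoe, wedge, mallet, clinchers and the coloured look-alikes are unchanged.

Some checks disagreed:
- The depth-based fits were noisy, giving the medium shoe's heading as 9.8° against a pattern heading of 7.2°.
- Fits by principal axis gave inconsistent angles, so I did not rely on them.
- The scene camera showed a shift of about 2–5 mm in the raw numbers. I put most of it down to the shoes' visible side walls.

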